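# Slide the tall bottle into its parking bay

## Robot

A 6-joint arm with a two-finger parallel gripper is mounted at the origin on the work surface; the furniture and walls round the work are solid. World frame = base frame: x ahead of the robot, y to its left, z up, the work surface at z = 0. Lengths are in m, angles in rad, forces in N, time in s.
With the tool pointing down it reaches from about 0.375 to 0.925 m from the base axis. Payload 5.7 kg.
Tool frame: the origin (TCP) lies midway between the tips of the shut fingers; the grasp point (between the pads) lies 19 mm behind it (robot.tcp_to_grasp is the distance from the TCP to the grasp point, in m); x points along the fingers, z is the direction in which the jaws open and shut, and the axes are right-handed (so a half turn about x gives the same grasp; the last joint's range is limited). The gripper opens to 88 mm and grips with 3 to 60 N. Pads are 20 mm wide; open, the fingers measure 115 mm over their backs; the gripper's body (75 mm by 178 mm) begins 61 mm behind the grasp point.
Start: joints at [1.091, 0.359, 1.51, -0, 1.272, -0.115], TCP at [0.214, 0.56, 0.223] pointing down, gripper open.
Joint ranges: [-2.97, 2.97], [-1.01, 2.36], [0.21, 2.38], [-0.96, 4.11], [0.2, 2.71], [-2.98, 2.98]. Speed limits (rad/s): [2.39, 2.39, 3.14, 3.14, 3.14, 3.14].

## Interface

Orientations are given as a unit quaternion [w, x, y, z].
In Python, from cell import monitor, capture, sign_off, robot gives the robot as it stands.
- The arm moves only by the tool arm_command, never from a script. Its argument "steps" is a list of rows, each an object of numbers: "tx", "ty", "tz": the shift along the tool's x, y, z in mm; "turn": the turn about the tool's x in degrees; "jaw": the closure in counts, from 0 (fully open) to 255 (shut). In form: [{"tx": .., "ty": .., "tz": .., "turn": .., "jaw": ..}, ...]. A call has 1 to 20 rows; each row is the pose to reach, as a shift and turn from the pose measured when the call began, along the tool's axes at that moment; what a row does not reach only later rows make up. A row lasts 1/10 s, in which the tool goes at most 50 mm and 8.59 degrees, less where a joint would pass 70% of its speed; a pose out of reach is approached as far as the arm can. A call with a gripper value outside its range is refused whole. The fingers move at their own pace and stop on an object; "squeeze" is the grip in N (left out, the last holds). Time passes only in rows, so rows that repeat a pose let the fingers close. It gives the time, the measured TCP pose, the force and the opening at its end, in the units of the state.
- monitor.get_state(): the state, without advancing time (a new reading comes with each control period).
- capture(name): name is "scene" or "top" or "wrist"; returns a dict with "img" (420x560x3 uint8, red, green, blue), "vfov" (degrees; the focal length in pixels is half the picture's height over the tangent of half this angle, whatever the lens; pixels are square), "cx", "cy" (the principal point, pixels), "D" ([k1, k2, p1, p2, k3] as OpenCV has them; the pictures are not rectified), "xyz" and "rotation" of the camera in the world. Camera axes: x right, y down, z forward; pixel columns grow to the right and rows downward; lengths in m; the calibration is good to about 2 mm. A picture is of the moment at which its call begins. There is no depth.
- sign_off(): hands the job in, once; it reports no verdict.
The state is a dict: "time_s": time; "joint_positions": joint angles; "joint_vel": joint speeds; "joint_efforts": joint torques, N m; "tcp_pos": TCP position; "eef_rot": TCP orientation; "contact_force": force on the tool from outside, world axes, zero at the start; "moment": the same for the moment, N m; "grip_width": finger opening in m.
Only numpy, scipy, OpenCV 4.12 (cv2) and the standard library are available. Lean on these libraries where they do the work, as an engineer would, in place of code of your own. Each camera call takes 0.05 s, during which the arm holds its last target.

## Task

Push the tall white bottle across the table with the fingertips, low on its body, into the empty blue bay until it stands fully home against the bay's back plate, then draw back. It must stay standing on the table all the way, never lifted and never tipped. Leave the shaker in the yellow bay, the tub, the timer and the tape roll where they are.

Things in the scene. Friction and masses are not known exactly. Their poses are not given: they have to be found in the camera images.
- bottle: tall white plastic bottle with a closed cap, round, 60 mm in diameter up to 165 mm, narrower above, 196 mm tall, about 0.18 to 0.37 kg, standing loose on the table. Origin at the centre of its underside, z up its axis. Pushed high up it tips over; pushed lower than about 35 mm above the table it slides.
- blue_bay_home (a point): the point on the table top under the middle of the bottle when it is fully home in the blue bay. Its x axis points into the bay, from the open front to the back plate, roughly to the right as the robot looks, toward -y of the room; y across the bay; z up.
- blue_bay: empty U-shaped blue sheet-metal bracket screwed to the table, open at the front, without a floor; same origin and axes as blue_bay_home. Back plate: inner face at x = +30 mm, 61 mm high. Side cheeks: inner faces 41 mm either side of the middle, from the back plate forward to x = -13 mm, 45 mm high. The home bottle has 11 mm play each side and sticks out 17 mm in front.
- yellow_bay_home (a point): the same point of the yellow bay, a like bracket (same sizes and axes, also fixed), in which the shaker stands. It stands beside the blue bay; which is nearer to the robot varies.
- shaker: steel flour shaker, round, 72 mm in diameter, 88 mm tall, standing loose in the yellow bay; origin at the centre of its underside. To be left alone.
- white_tub: white lidded tub, 73 mm in diameter, 64 mm tall, loose on the table; origin at the centre of its underside. To be left alone.
- timer: light grey kitchen timer lying flat, 74 x 64 x 18 mm, loose; origin at the centre of its underside. To be left alone.
- tape: roll of beige masking tape lying flat, 78 mm in diameter, 18 mm high, loose; origin at the centre of its underside. To be left alone.
Not all that is in view belongs to the job. There is more than one size of the bottle; the job needs the largest.

How it is judged:
By the outcome, as a careful person would: the job done as asked, in the order asked, and still so for the second after the job is handed in, with the robot touching nothing.
It also fails if it takes over 56 s, if anything falls off the work surface, if the arm or the gripper's body presses on something with over 40 N, if the wrist force passes 120 N, or if a joint passes its speed limit or range.

## Working session

There is one attempt and no reset: what is moved stays moved. The work goes in short steps, Python scripts to look and compute and a tool call to move; the robot and the scene stay as the last step left them, time stands still between calls to the robot, and variables do not carry over. Pictures are saved under pics/ and viewed, and the job is handed in when it is done.

Besides the shell and the picture viewer there is one more tool, called after "Call:" as a command line: name --argument value ..., lists and objects as JSON in quotes. arm_command: Moves the arm, as the interface text tells. Its arguments: {"type":"object","properties":{"steps":{"type":"array","items":{"type":"object","properties":{"tx":{"type":"number"},"ty":{"type":"number"},"tz":{"type":"number"},"turn":{"type":"number"},"jaw":{"type":"number"}}}},"squeeze":{"type":"number"}},"required":["steps"]}

```bash
mkdir -p pics; ls
cat > h.py <<'E'
import numpy as np, cv2, json
from cell import monitor, capture, sign_off, robot
def K(c):
    h=c["img"].shape[0]; f=h/2/np.tan(np.radians(c["vfov"])/2)
    return np.array([[f,0,c["cx"]],[0,f,c["cy"]],[0,0,1.]])
def R(c):
    r=np.array(c["rotation"],float)
    if r.size==4:
        from scipy.spatial.transform import Rotation as Ro
        return Ro.from_quat([r[1],r[2],r[3],r[0]]).as_matrix()
    return r.reshape(3,3)
def ray(c,uv):
    p=cv2.undistortPoints(np.array(uv,float).reshape(-1,1,2),K(c),np.array(c["D"],float)).reshape(-1,2)
    return np.c_[p,np.ones(len(p))]@R(c).T
def onz(c,uv,z=0):
    d=ray(c,uv); o=np.array(c["xyz"]); s=(z-o[2])/d[:,2]
    return o+d*s[:,None]
def proj(c,P):
    P=np.array(P,float).reshape(-1,3); q=(P-np.array(c["xyz"]))@R(c)
    return cv2.projectPoints(q,np.zeros(3),np.zeros(3),K(c),np.array(c["D"],float))[0].reshape(-1,2)
def save(c,n): cv2.imwrite(f"pics/{n}.png",c["img"][:,:,::-1])
E
python3 - <<'E'
from h import *
import pickle
s=monitor.get_state(); print(s)
for n in("scene","top","wrist"):
    c=capture(n); save(c,n+"0"); pickle.dump(c,open(n+"0.pkl","wb")); print(n,c["xyz"],c["rotation"],c["vfov"],c["D"])
E
```

```text
pics
{'time_s': 0.0, 'joint_positions': array([ 1.09091579e+00,  3.59481226e-01,  1.51143604e+00,  2.11900483e-06,
        1.27249845e+00, -1.15137293e-01]), 'joint_vel': array([ 1.51991286e-03, -1.11582481e-03, -1.16692506e-03, -7.64206406e-04,
       -2.11628429e-03,  9.14856316e-05]), 'joint_efforts': array([-1.99139722e-03, -5.15356207e+01, -2.70724028e+01,  6.72946684e-02,
        3.48009251e-02, -9.53252197e-05]), 'tcp_pos': array([0.2137299 , 0.55989798, 0.22182238]), 'eef_rot': array([ 0.58181956, -0.40132814,  0.58295892,  0.40072513]), 'contact_force': array([ 0.40149447,  0.16343472, -0.84273579]), 'moment': array([ 0.03468866,  0.01420764, -0.01784815]), 'grip_width': 0.0877592619921688}
scene [0.80134544 0.58762818 0.73369016] [-0.08553265  0.23143881  0.90426623 -0.34845779] 48.25062627462842 [-0.15738032  0.          0.          0.          0.        ]
top [0.42067943 0.04281552 0.86910002] [-0.03851652  0.70858183 -0.70375821  0.03395071] 57.36105910784712 [-0.03830436  0.          0.          0.          0.        ]
wrist [0.15379413 0.58390008 0.38417528] [0.10157708 0.81747154 0.56275457 0.06877263] 67.20230746829789 [-0.03792367  0.          0.          0.          0.        ]
```

View pics/scene0.png

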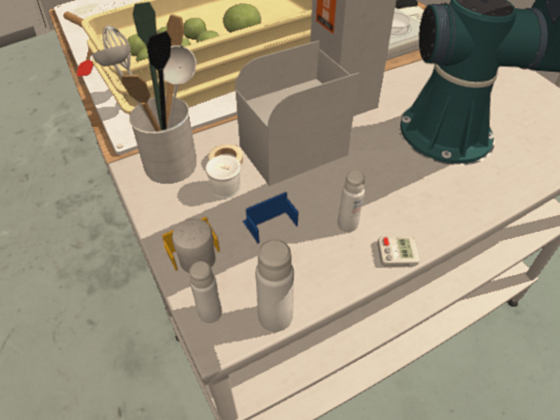

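View pics/top0.png

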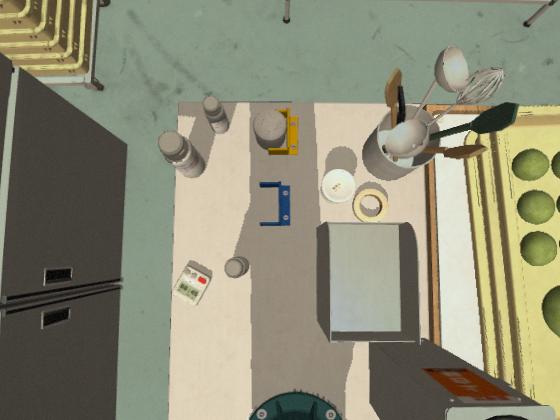

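View pics/wrist0.png

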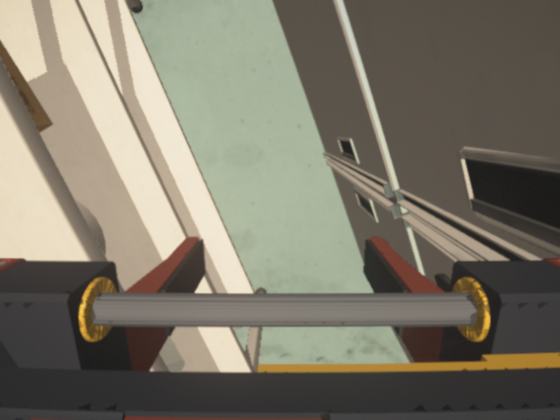

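Run:
```python
import pickle,cv2
from h import *
t=pickle.load(open("top0.pkl","rb"));s=pickle.load(open("scene0.pkl","rb"))
def crop(c,x,y,w,h,k,n): cv2.imwrite(f"pics/{n}.png",cv2.resize(c["img"][y:y+h,x:x+w,::-1],None,fx=k,fy=k,interpolation=cv2.INTER_CUBIC))
crop(t,150,90,160,145,5,"tc"); crop(s,155,170,160,170,3.5,"sc")
```

```text
(no output)
```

View pics/tc.png

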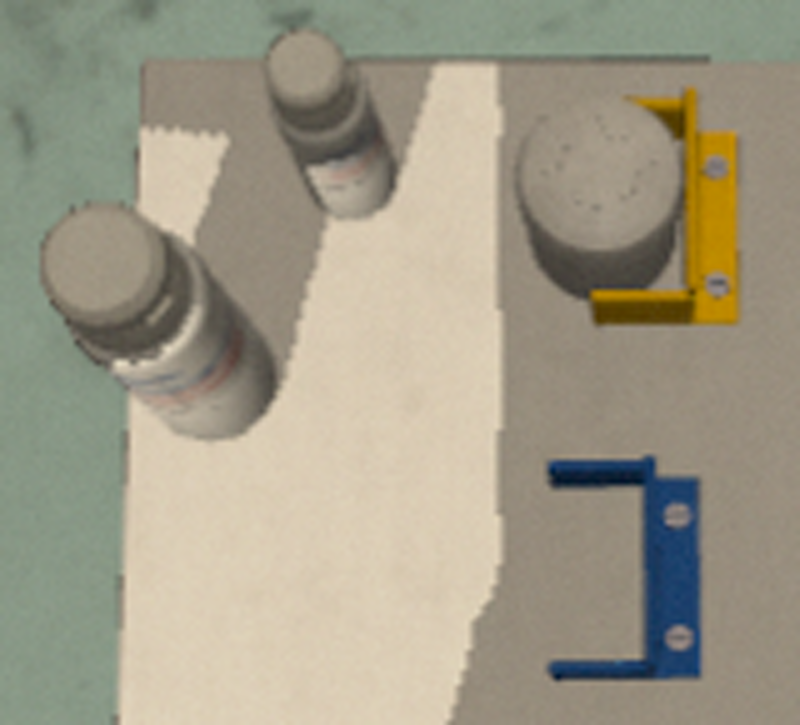

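View pics/sc.png

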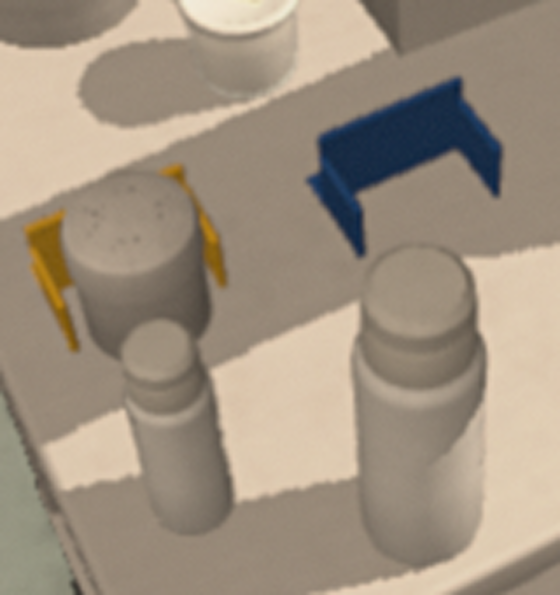

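Run:
```python
import pickle,cv2
from h import *
t=pickle.load(open("top0.pkl","rb"));s=pickle.load(open("scene0.pkl","rb"))
T=lambda x,y:(150+(x+.5)/5-.5,90+(y+.5)/5-.5); S=lambda x,y:(155+x/3.5,170+y/3.5)
print("bottle cap top",onz(t,[T(103,265)],.196),"sc",onz(s,[S(418,290)],.196))
print("small (if .14)",onz(t,[T(305,67)],.14),onz(s,[S(160,349)],.14))
print("top: blue cheek tops z45 inner front far/near, (edges)",onz(t,[T(551,486),T(551,664),T(643,486),T(643,664)],.045))
print("plate flange base outer right corners z0",onz(t,[T(698,479),T(698,676)],0))
print("scene: cheek front bottoms, back inner corners",onz(s,[S(362,253),S(498,193),S(358,190),S(455,150)],0))
print("yellow cheek",onz(t,[T(592,292),T(690,292)],.045), "shaker top",onz(t,[T(600,173)],.088))
print("table edge",onz(t,[T(128,420),T(120,700),T(145,62)],0))
print("tape/tub/timer/smallbottle2")
print(onz(t,[(370,205)],.018),onz(t,[(339,185)],.064),onz(t,[(192,284)],.018),onz(t,[(236,266)],.12))
```

```text
bottle cap top [[0.61575389 0.23746883 0.196     ]] sc [[0.61788557 0.24277068 0.196     ]]
small (if .14) [[0.71265603 0.17646423 0.14      ]] [[0.71246973 0.18084896 0.14      ]]
top: blue cheek tops z45 inner front far/near, (edges) [[0.56151227 0.08160921 0.045     ]
 [0.48391555 0.08073812 0.045     ]
 [0.56175309 0.04160713 0.045     ]
 [0.48418113 0.04112298 0.045     ]]
plate flange base outer right corners z0 [[0.57286351 0.01634264 0.        ]
 [0.48235577 0.01604698 0.        ]]
scene: cheek front bottoms, back inner corners [[0.56630222 0.07946    0.        ]
 [0.47752392 0.07873558 0.        ]
 [0.54735244 0.03764875 0.        ]
 [0.48314094 0.0380963  0.        ]]
yellow cheek [[0.64802896 0.06456778 0.045     ]
 [0.6482686  0.02147855 0.045     ]] shaker top [[0.68743707 0.06054664 0.088     ]]
table edge [[0.5990495  0.27970279 0.        ]
 [0.46957244 0.27891302 0.        ]
 [0.77119401 0.27810968 0.        ]]
tape/tub/timer/smallbottle2
[[ 0.52657474 -0.16389334  0.018     ]] [[ 0.5632202  -0.08751598  0.064     ]] [[0.34927002 0.22952735 0.018     ]] [[0.39314522 0.1224922  0.12      ]]
```

Run:
```python
import pickle
from h import *
s=pickle.load(open("scene0.pkl","rb"));t=pickle.load(open("top0.pkl","rb"))
for p in [(.4,.45,.3),(.4,.3,.3),(.4,.25,.25),(.45,.35,.3),(.5,.33,.22),(.35,.3,.22)]: print(p,proj(s,p),proj(t,p))
s=monitor.get_state();from scipy.spatial.transform import Rotation as Ro
q=s["eef_rot"];print(Ro.from_quat([*q[1:],q[0]]).as_matrix()); print({k:getattr(robot,k) for k in dir(robot) if k[0]!='_'})
```

```text
(0.4, 0.45, 0.3) [[518.19843459 251.11603791]] [[  6.83855191 263.11398526]]
(0.4, 0.3, 0.3) [[436.3272786 173.0845313]] [[104.06678447 264.46501763]]
(0.4, 0.25, 0.25) [[405.72384167 176.48553975]] [[148.46081052 263.84628391]]
(0.45, 0.35, 0.3) [[433.31219175 211.13911283]] [[ 73.12195944 230.56301788]]
(0.5, 0.33, 0.22) [[381.50723703 253.70309395]] [[110.58351427 204.22652879]]
(0.35, 0.3, 0.22) [[447.81486655 199.94953355]] [[123.90369409 292.92504272]]
[[-6.63636277e-04 -9.34202536e-01  3.56742458e-01]
 [-1.21460304e-03  3.56743027e-01  9.34201765e-01]
 [-9.99999042e-01  1.86669706e-04 -1.37143286e-03]]
{'MotionError': <class 'cell.MotionError'>, 'tcp_to_grasp': 0.0187}
```

Call:
arm_command --steps '[{"tx": -80, "ty": -40, "tz": -20, "turn": 8}, {"tx": -80, "ty": -80, "tz": -40, "turn": 16}, {"tx": -80, "ty": -120, "tz": -60, "turn": 24}, {"tx": -80, "ty": -160, "tz": -80, "turn": 32}, {"tx": -80, "ty": -200, "tz": -100, "turn": 40}, {"tx": -80, "ty": -240, "tz": -115, "turn": 48}, {"tx": -80, "ty": -267, "tz": -123, "turn": 56}, {"tx": -80, "ty": -267, "tz": -123, "turn": 64}, {"tx": -80, "ty": -267, "tz": -123, "turn": 69}, {"tx": -80, "ty": -267, "tz": -123, "turn": 69}, {"tx": -80, "ty": -267, "tz": -123, "turn": 69}]'

```text
invalid input at $.steps[0]: expected keys tx, ty, tz, turn, jaw
```

Run:
```python
from h import *
import pickle
s=monitor.get_state(); print(s["time_s"],s["tcp_pos"],s["eef_rot"],s["joint_positions"])
for n in("scene","wrist"):
    c=capture(n); save(c,n+"1"); pickle.dump(c,open(n+"1.pkl","wb"))
```

```text
0.15 [0.21380676 0.56006088 0.2220077 ] [ 0.58195961 -0.40123708  0.58283319  0.40079583] [ 1.09091100e+00  3.59335885e-01  1.51117637e+00  2.92126881e-05
  1.27246420e+00 -1.15114854e-01]
```

View pics/scene1.png

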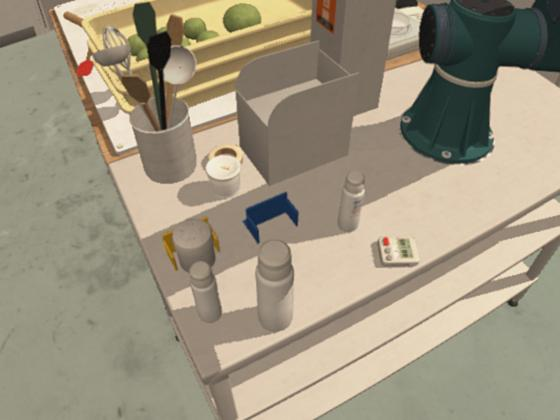

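View pics/wrist1.png

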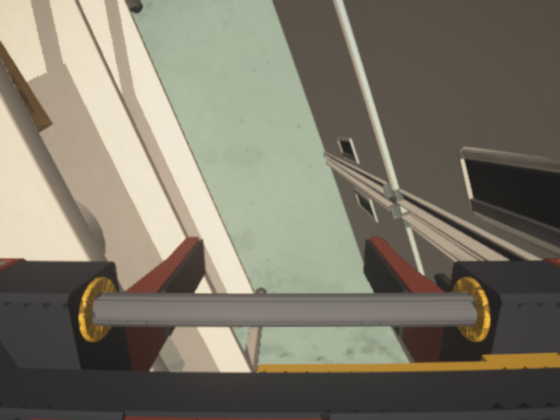

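Call:
arm_command --steps '[{"tx": -80, "ty": -40, "tz": -20, "turn": 8, "jaw": 140}, {"tx": -80, "ty": -80, "tz": -40, "turn": 16, "jaw": 140}, {"tx": -80, "ty": -120, "tz": -60, "turn": 24, "jaw": 140}, {"tx": -80, "ty": -160, "tz": -80, "turn": 32, "jaw": 140}, {"tx": -80, "ty": -200, "tz": -100, "turn": 40, "jaw": 140}, {"tx": -80, "ty": -240, "tz": -115, "turn": 48, "jaw": 140}, {"tx": -80, "ty": -267, "tz": -123, "turn": 56, "jaw": 140}, {"tx": -80, "ty": -267, "tz": -123, "turn": 64, "jaw": 140}, {"tx": -80, "ty": -267, "tz": -123, "turn": 69, "jaw": 140}, {"tx": -80, "ty": -267, "tz": -123, "turn": 69, "jaw": 140}, {"tx": -80, "ty": -267, "tz": -123, "turn": 69, "jaw": 140}]'

```text
time_s: 1.35
tcp_pos: [0.4194, 0.3501, 0.3022]
eef_rot: [0.707, -0.002, 0.707, 0.001]
contact_force: [0.6, 0.2, 1.0]
grip_width: 0.0404
```

Run:
```python
from h import *
import pickle
s=monitor.get_state(); print(s["time_s"],s["tcp_pos"],s["eef_rot"],s["joint_positions"])
for n in("scene","top"):
    c=capture(n); save(c,n+"1"); pickle.dump(c,open(n+"1.pkl","wb"))
    if n=="scene":
        cv2.imwrite("pics/sc1.png",cv2.resize(c["img"][60:300,310:560,::-1],None,fx=2.5,fy=2.5)); print(proj(c,s["tcp_pos"]))
```

```text
1.35 [0.4193675  0.35007065 0.30223236] [ 0.70689021 -0.00185116  0.70731989  0.00117165] [ 5.69456063e-01  2.17772728e-01  1.51239737e+00 -4.90026146e-04
  1.41245143e+00  5.65258678e-01]
[[451.58014652 201.19073482]]
```

View pics/sc1.png

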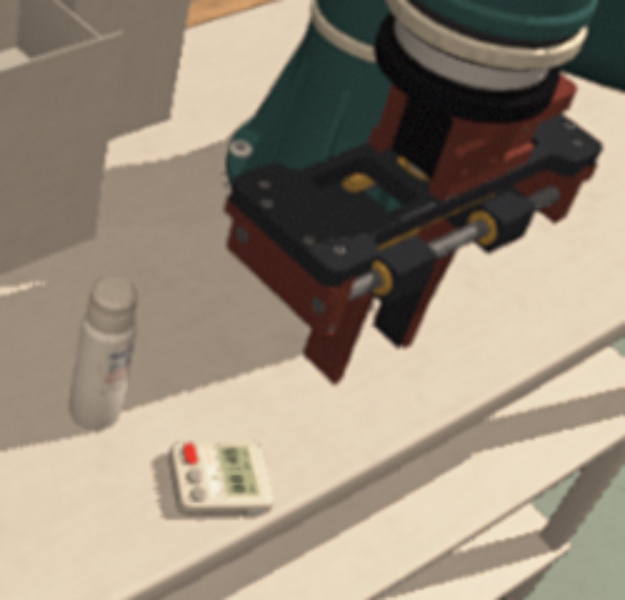

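View pics/top1.png

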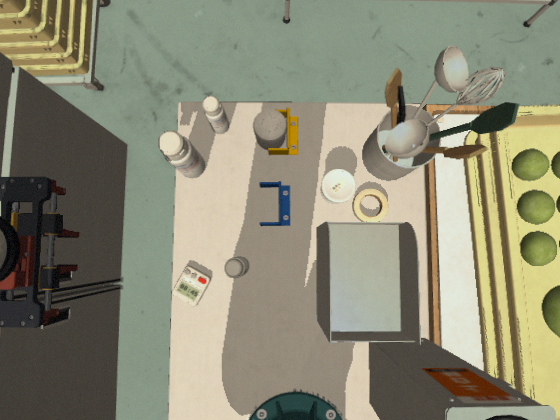

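Call:
arm_command --steps '[{"tx": 0, "ty": 10, "tz": -45, "turn": 2, "jaw": 140}, {"tx": 0, "ty": 20, "tz": -90, "turn": 4, "jaw": 140}, {"tx": 0, "ty": 30, "tz": -135, "turn": 6, "jaw": 140}, {"tx": 0, "ty": 35, "tz": -180, "turn": 8, "jaw": 140}, {"tx": 0, "ty": 45, "tz": -225, "turn": 10, "jaw": 140}, {"tx": 0, "ty": 50, "tz": -270, "turn": 10, "jaw": 140}, {"tx": 0, "ty": 60, "tz": -315, "turn": 10, "jaw": 140}, {"tx": 0, "ty": 60, "tz": -345, "turn": 10, "jaw": 140}, {"tx": 0, "ty": 60, "tz": -345, "turn": 10, "jaw": 140}, {"tx": 0, "ty": 60, "tz": -345, "turn": 10, "jaw": 140}, {"tx": 0, "ty": 60, "tz": -345, "turn": 10, "jaw": 140}]'

```text
time_s: 2.55
tcp_pos: [0.0748, 0.4091, 0.3025]
eef_rot: [0.705, 0.06, 0.704, -0.06]
contact_force: [0.1, -0.2, 0.6]
grip_width: 0.0398
```

Run:
```python
from h import *
s=monitor.get_state(); print(s["time_s"],s["tcp_pos"],s["eef_rot"],s["joint_positions"])
```

```text
2.55 [0.07483453 0.40908988 0.30249517] [ 0.70463907  0.05990178  0.7044536  -0.06033806] [ 1.22381065e+00  1.07055432e-02  1.75418716e+00 -4.20941711e-04
  1.37722803e+00  1.39414209e+00]
```

Call:
arm_command --steps '[{"tx": 0, "ty": -20, "tz": 0, "turn": 5, "jaw": 140}, {"tx": 0, "ty": -40, "tz": 0, "turn": 10, "jaw": 140}, {"tx": 0, "ty": -60, "tz": 0, "turn": 10, "jaw": 140}, {"tx": 0, "ty": -80, "tz": 0, "turn": 10, "jaw": 140}, {"tx": 0, "ty": -100, "tz": 0, "turn": 10, "jaw": 140}, {"tx": 0, "ty": -100, "tz": 0, "turn": 10, "jaw": 140}]'

```text
time_s: 3.15
tcp_pos: [0.0584, 0.3086, 0.3024]
eef_rot: [0.697, 0.122, 0.696, -0.123]
contact_force: [0.7, -0.1, -0.2]
grip_width: 0.0398
```

Run:
```python
from h import *
s=monitor.get_state(); print(s["time_s"],s["tcp_pos"],s["eef_rot"],s["joint_positions"])
```

```text
3.15 [0.05838601 0.30859278 0.30237476] [ 0.69669069  0.12154531  0.69628299 -0.12263289] [ 1.16376819e+00 -1.65420546e-01  1.91013757e+00 -9.30627331e-04
  1.39823863e+00  1.51098804e+00]
```

Call:
arm_command --steps '[{"tx": 50, "ty": 0, "tz": 0, "turn": 0, "jaw": 140}, {"tx": 100, "ty": 0, "tz": 0, "turn": 0, "jaw": 140}, {"tx": 150, "ty": 0, "tz": 0, "turn": 0, "jaw": 140}, {"tx": 180, "ty": 0, "tz": 0, "turn": 0, "jaw": 140}, {"tx": 180, "ty": -20, "tz": 0, "turn": 0, "jaw": 140}, {"tx": 180, "ty": -40, "tz": 0, "turn": 0, "jaw": 140}, {"tx": 180, "ty": -60, "tz": 0, "turn": 0, "jaw": 140}, {"tx": 180, "ty": -80, "tz": 0, "turn": 0, "jaw": 140}, {"tx": 180, "ty": -80, "tz": 0, "turn": 0, "jaw": 140}]'

```text
time_s: 4.05
tcp_pos: [0.0308, 0.2313, 0.122]
eef_rot: [0.696, 0.121, 0.696, -0.124]
contact_force: [-0.4, -0.7, -0.1]
grip_width: 0.0397
```

```bash
cat > st.py <<'E'
from h import *
from scipy.spatial.transform import Rotation as Ro
s=monitor.get_state(); q=s["eef_rot"]; M=Ro.from_quat([*q[1:],q[0]]).as_matrix()
print(round(s["time_s"],2),s["tcp_pos"].round(4),s["joint_positions"].round(3),"F",s["contact_force"].round(1),"w",round(s["grip_width"],4)); print(M.round(3))
E
python3 st.py
```

```text
4.05 [0.0308 0.2313 0.122 ] [ 1.140e+00 -3.600e-02  2.341e+00 -1.000e-03  8.400e-01  1.490e+00] F [-0.4 -0.7 -0.1] w 0.0397
[[-0.001  0.341  0.94 ]
 [-0.004  0.94  -0.341]
 [-1.    -0.004  0.001]]
```

Call:
arm_command --steps '[{"tx": 20, "ty": 50, "tz": 0, "turn": 0, "jaw": 140}, {"tx": 60, "ty": 110, "tz": 0, "turn": 0, "jaw": 140}, {"tx": 60, "ty": 110, "tz": 0, "turn": 0, "jaw": 140}, {"tx": 60, "ty": 90, "tz": 0, "turn": 0, "jaw": 140}, {"tx": 60, "ty": 70, "tz": 0, "turn": 0, "jaw": 140}, {"tx": 60, "ty": 50, "tz": 0, "turn": 0, "jaw": 140}, {"tx": 60, "ty": 30, "tz": 0, "turn": 0, "jaw": 140}, {"tx": 60, "ty": 30, "tz": 0, "turn": 0, "jaw": 140}]'

```text
time_s: 4.85
tcp_pos: [0.042, 0.2612, 0.0625]
eef_rot: [0.696, 0.122, 0.696, -0.124]
contact_force: [0.5, 0.9, 0.3]
grip_width: 0.0395
```

```bash
python3 st.py
```

```text
4.85 [0.042  0.2612 0.0625] [ 1.150e+00  1.830e-01  2.374e+00 -2.000e-03  5.870e-01  1.501e+00] F [0.5 0.9 0.3] w 0.0395
[[-0.     0.342  0.94 ]
 [-0.003  0.94  -0.342]
 [-1.    -0.003  0.001]]
```

Call:
arm_command --steps '[{"tx": 0, "ty": -20, "tz": 0, "turn": 0, "jaw": 140}, {"tx": 0, "ty": -40, "tz": 0, "turn": 0, "jaw": 140}, {"tx": 0, "ty": -40, "tz": 0, "turn": 0, "jaw": 140}]'

```text
time_s: 5.15
tcp_pos: [0.0314, 0.2448, 0.0783]
eef_rot: [0.697, 0.115, 0.696, -0.13]
contact_force: [-0.0, 0.7, -0.6]
grip_width: 0.0399
```

```bash
python3 st.py
```

```text
5.15 [0.0314 0.2448 0.0783] [ 1.171  0.121  2.374 -0.011  0.667  1.529] F [-0.   0.7 -0.6] w 0.0399
[[-0.002  0.342  0.94 ]
 [-0.021  0.939 -0.342]
 [-1.    -0.021  0.006]]
```

Call:
arm_command --steps '[{"tx": 25, "ty": -50, "tz": 0, "turn": 0, "jaw": 140}, {"tx": 50, "ty": -100, "tz": 0, "turn": 0, "jaw": 140}, {"tx": 75, "ty": -150, "tz": 0, "turn": 0, "jaw": 140}, {"tx": 100, "ty": -200, "tz": 0, "turn": 0, "jaw": 140}]'

```text
time_s: 5.55
tcp_pos: [-0.0111, 0.2197, 0.0965]
eef_rot: [0.7, 0.104, 0.693, -0.142]
contact_force: [0.6, -0.8, 0.6]
grip_width: 0.04
```

```bash
python3 st.py
```

```text
5.55 [-0.0111  0.2197  0.0965] [ 1.327  0.047  2.373 -0.019  0.775  1.691] F [ 0.6 -0.8  0.6] w 0.04
[[ 0.     0.343  0.939]
 [-0.055  0.938 -0.342]
 [-0.999 -0.051  0.019]]
```

Call:
arm_command --steps '[{"tx": 10, "ty": 45, "tz": 12, "turn": 0, "jaw": 140}, {"tx": 25, "ty": 90, "tz": 23, "turn": 0, "jaw": 140}, {"tx": 40, "ty": 90, "tz": 23, "turn": 0, "jaw": 140}, {"tx": 60, "ty": 50, "tz": 23, "turn": 0, "jaw": 140}, {"tx": 80, "ty": 5, "tz": 23, "turn": 0, "jaw": 140}, {"tx": 100, "ty": -40, "tz": 23, "turn": 0, "jaw": 140}, {"tx": 120, "ty": -85, "tz": 23, "turn": 0, "jaw": 140}, {"tx": 120, "ty": -85, "tz": 23, "turn": 0, "jaw": 140}, {"tx": 120, "ty": -85, "tz": 23, "turn": 0, "jaw": 140}, {"tx": 120, "ty": -85, "tz": 23, "turn": 0, "jaw": 140}]'

```text
time_s: 6.55
tcp_pos: [-0.0214, 0.2399, 0.0455]
eef_rot: [0.703, 0.09, 0.688, -0.156]
contact_force: [0.0, -0.2, -0.2]
grip_width: 0.0396
```

```bash
python3 st.py
```

```text
6.55 [-0.0214  0.2399  0.0455] [ 1.402  0.254  2.375 -0.035  0.606  1.781] F [ 0.  -0.2 -0.2] w 0.0396
[[ 0.004  0.343  0.939]
 [-0.095  0.935 -0.341]
 [-0.995 -0.088  0.036]]
```

```bash
cat >> st.py <<'E'
import sys
print("tilt deg",np.degrees(np.arccos(-M[2,0])).round(2),"dir az",np.degrees(np.arctan2(M[1,0],M[0,0])).round(1))
def sh(p): return (M.T@(np.array(p)-s["tcp_pos"])*1000).round(0)
if len(sys.argv)>1:
    j,ro,zo,ri,zi=map(float,sys.argv[1:6])
    P=lambda r,z:np.array([r*np.cos(j)-.069*np.sin(j),r*np.sin(j)+.069*np.cos(j),z])
    print("out",sh(P(ro,zo)),"in",sh(P(ri,zi)))
E
python3 st.py 1.2 .30 .08 .03 0.0
```

```text
6.55 [-0.0214  0.2399  0.0455] [ 1.402  0.254  2.375 -0.035  0.606  1.781] F [ 0.  -0.2 -0.2] w 0.0396
[[ 0.004  0.343  0.939]
 [-0.095  0.935 -0.341]
 [-0.995 -0.088  0.036]]
tilt deg 5.46 dir az -87.6
out [-40.  80.  41.] in [  63. -182.   32.]
```

Call:
arm_command --steps '[{"tx": -20, "ty": 40, "tz": 20, "turn": 0, "jaw": 140}, {"tx": -40, "ty": 80, "tz": 41, "turn": 0, "jaw": 140}, {"tx": -40, "ty": 80, "tz": 41, "turn": 0, "jaw": 140}, {"tx": -25, "ty": 35, "tz": 40, "turn": 0, "jaw": 140}, {"tx": -5, "ty": -10, "tz": 38, "turn": 0, "jaw": 140}, {"tx": 15, "ty": -55, "tz": 36, "turn": 0, "jaw": 140}, {"tx": 32, "ty": -100, "tz": 35, "turn": 0, "jaw": 140}, {"tx": 48, "ty": -140, "tz": 33, "turn": 0, "jaw": 140}, {"tx": 63, "ty": -182, "tz": 32, "turn": 0, "jaw": 140}]'

```text
time_s: 7.45
tcp_pos: [-0.0438, 0.1981, 0.0844]
eef_rot: [0.707, 0.079, 0.683, -0.167]
contact_force: [0.2, -0.1, 1.9]
grip_width: 0.0396
```

```bash
python3 st.py 1.2 .30 .08 .03 0.0
```

```text
7.45 [-0.0438  0.1981  0.0844] [ 1.485  0.107  2.376 -0.031  0.786  1.858] F [ 0.2 -0.1  1.9] w 0.0396
[[ 0.011  0.344  0.939]
 [-0.128  0.932 -0.339]
 [-0.992 -0.116  0.054]]
tilt deg 7.37 dir az -85.1
out [ -8. 130.  46.] in [ 102. -129.   36.]
```

```bash
python3 st.py 1.1 .32 .1 .08 -0.06
```

```text
7.45 [-0.0438  0.1981  0.0844] [ 1.485  0.107  2.376 -0.031  0.786  1.858] F [ 0.2 -0.1  1.9] w 0.0396
[[ 0.011  0.344  0.939]
 [-0.128  0.932 -0.339]
 [-0.992 -0.116  0.054]]
tilt deg 7.37 dir az -85.1
out [-29. 152.  80.] in [156. -66.  42.]
```

Call:
arm_command --steps '[{"tx": -10, "ty": 40, "tz": 20, "turn": 0, "jaw": 140}, {"tx": -20, "ty": 85, "tz": 40, "turn": 0, "jaw": 140}, {"tx": -29, "ty": 125, "tz": 60, "turn": 0, "jaw": 140}, {"tx": -29, "ty": 152, "tz": 80, "turn": 0, "jaw": 140}, {"tx": 0, "ty": 120, "tz": 75, "turn": 0, "jaw": 140}, {"tx": 30, "ty": 85, "tz": 70, "turn": 0, "jaw": 140}, {"tx": 60, "ty": 50, "tz": 62, "turn": 0, "jaw": 140}, {"tx": 90, "ty": 12, "tz": 55, "turn": 0, "jaw": 140}, {"tx": 120, "ty": -25, "tz": 50, "turn": 0, "jaw": 140}, {"tx": 156, "ty": -66, "tz": 42, "turn": 0, "jaw": 140}, {"tx": 156, "ty": -66, "tz": 42, "turn": 0, "jaw": 140}]'

```text
time_s: 8.55
tcp_pos: [-0.0141, 0.2334, 0.0024]
eef_rot: [0.709, 0.064, 0.678, -0.181]
contact_force: [52.3, -3.4, 84.7]
grip_width: 0.0396
```

```bash
python3 st.py 1.1 .32 .1 .08 -0.06
```

```text
8.55 [-0.0141  0.2334  0.0024] [ 1.404  0.421  2.376 -0.087  0.512  1.832] F [52.3 -3.4 84.7] w 0.0396
[[ 0.014  0.343  0.939]
 [-0.17   0.926 -0.336]
 [-0.985 -0.155  0.072]]
tilt deg 9.81 dir az -85.2
out [-109.   95.   71.] in [  84. -115.   29.]
```

Call:
arm_command --steps '[{"tx": -40, "ty": 0, "tz": 0, "turn": 0, "jaw": 140}, {"tx": -80, "ty": 30, "tz": 25, "turn": 0, "jaw": 140}, {"tx": -109, "ty": 70, "tz": 50, "turn": 0, "jaw": 140}, {"tx": -109, "ty": 95, "tz": 71, "turn": 0, "jaw": 140}, {"tx": -109, "ty": 95, "tz": 71, "turn": 0, "jaw": 140}]'

```text
time_s: 9.05
tcp_pos: [0.0882, 0.3225, 0.1014]
eef_rot: [0.71, 0.068, 0.677, -0.178]
contact_force: [-0.4, 0.1, -0.2]
grip_width: 0.0397
```

```bash
python3 st.py 1.1 .32 .13 .10 0.0
```

```text
9.05 [0.0882 0.3225 0.1014] [ 1.186  0.249  2.086 -0.095  0.952  1.599] F [-0.4  0.1 -0.2] w 0.0397
[[ 0.018  0.346  0.938]
 [-0.161  0.927 -0.339]
 [-0.987 -0.145  0.073]]
tilt deg 9.31 dir az -83.5
out [-27. -11.  -0.] in [ 131. -209.  -37.]
```

Call:
arm_command --steps '[{"tx": 0, "ty": -40, "tz": 0, "turn": 0, "jaw": 140}, {"tx": 25, "ty": -80, "tz": -5, "turn": 0, "jaw": 140}, {"tx": 55, "ty": -120, "tz": -10, "turn": 0, "jaw": 140}, {"tx": 85, "ty": -160, "tz": -20, "turn": 0, "jaw": 140}, {"tx": 115, "ty": -190, "tz": -25, "turn": 0, "jaw": 140}, {"tx": 131, "ty": -220, "tz": -30, "turn": 0, "jaw": 140}, {"tx": 131, "ty": -220, "tz": -30, "turn": 0, "jaw": 140}]'

```text
time_s: 9.75
tcp_pos: [-0.0126, 0.1973, 0.0557]
eef_rot: [0.712, 0.055, 0.673, -0.191]
contact_force: [-0.1, 0.3, 0.0]
grip_width: 0.0393
```

```bash
python3 st.py 1.1 .32 .13 .08 0.0
```

```text
9.75 [-0.0126  0.1973  0.0557] [ 1.391  0.237  2.377 -0.085  0.722  1.812] F [-0.1  0.3  0. ] w 0.0393
[[ 0.021  0.346  0.938]
 [-0.198  0.921 -0.336]
 [-0.98  -0.179  0.088]]
tilt deg 11.5 dir az -84.0
out [-94. 130.  57.] in [ 73. -82.  15.]
```

Call:
arm_command --steps '[{"tx": -40, "ty": 50, "tz": 25, "turn": 0, "jaw": 140}, {"tx": -80, "ty": 100, "tz": 45, "turn": 0, "jaw": 140}, {"tx": -94, "ty": 130, "tz": 57, "turn": 0, "jaw": 140}, {"tx": -80, "ty": 100, "tz": 50, "turn": 0, "jaw": 140}, {"tx": -50, "ty": 60, "tz": 45, "turn": 0, "jaw": 140}, {"tx": -15, "ty": 20, "tz": 35, "turn": 0, "jaw": 140}, {"tx": 20, "ty": -20, "tz": 30, "turn": 0, "jaw": 140}, {"tx": 50, "ty": -55, "tz": 25, "turn": 0, "jaw": 140}, {"tx": 75, "ty": -90, "tz": 20, "turn": 0, "jaw": 140}, {"tx": 75, "ty": -90, "tz": 20, "turn": 0, "jaw": 140}]'

```text
time_s: 10.75
tcp_pos: [-0.0249, 0.1848, 0.0543]
eef_rot: [0.715, 0.042, 0.668, -0.203]
contact_force: [0.1, 0.2, -0.9]
grip_width: 0.0398
```

```bash
python3 st.py 1.1 .32 .13 .08 0.0
```

```text
10.75 [-0.0249  0.1848  0.0543] [ 1.444  0.254  2.377 -0.081  0.744  1.861] F [ 0.1  0.2 -0.9] w 0.0398
[[ 0.025  0.347  0.938]
 [-0.234  0.914 -0.332]
 [-0.972 -0.211  0.104]]
tilt deg 13.63 dir az -83.9
out [-102.  142.   66.] in [ 72. -64.  21.]
```

Call:
arm_command --steps '[{"tx": -40, "ty": 50, "tz": 25, "turn": 0, "jaw": 140}, {"tx": -80, "ty": 100, "tz": 45, "turn": 0, "jaw": 140}, {"tx": -102, "ty": 142, "tz": 66, "turn": 0, "jaw": 140}, {"tx": -80, "ty": 105, "tz": 55, "turn": 0, "jaw": 140}, {"tx": -50, "ty": 60, "tz": 50, "turn": 0, "jaw": 140}, {"tx": -15, "ty": 20, "tz": 40, "turn": 0, "jaw": 140}, {"tx": 20, "ty": -20, "tz": 30, "turn": 0, "jaw": 140}, {"tx": 45, "ty": -60, "tz": 25, "turn": 0, "jaw": 140}, {"tx": 65, "ty": -105, "tz": 20, "turn": 0, "jaw": 140}, {"tx": 65, "ty": -105, "tz": 20, "turn": 0, "jaw": 140}]'

```text
time_s: 11.75
tcp_pos: [-0.0463, 0.161, 0.0697]
eef_rot: [0.718, 0.031, 0.662, -0.214]
contact_force: [-0.4, 0.6, -0.2]
grip_width: 0.0394
```

```bash
python3 st.py 1.1 .32 .13 .08 0.0
```

```text
11.75 [-0.0463  0.161   0.0697] [ 1.533  0.208  2.377 -0.059  0.826  1.929] F [-0.4  0.6 -0.2] w 0.0394
[[ 0.033  0.348  0.937]
 [-0.266  0.907 -0.327]
 [-0.963 -0.238  0.122]]
tilt deg 15.54 dir az -82.9
out [-95. 172.  78.] in [ 83. -29.  30.]
```

Call:
arm_command --steps '[{"tx": -30, "ty": 50, "tz": 25, "turn": 0, "jaw": 140}, {"tx": -60, "ty": 95, "tz": 45, "turn": 0, "jaw": 140}, {"tx": -85, "ty": 140, "tz": 65, "turn": 0, "jaw": 140}, {"tx": -95, "ty": 172, "tz": 78, "turn": 0, "jaw": 140}, {"tx": -75, "ty": 135, "tz": 70, "turn": 0, "jaw": 140}, {"tx": -40, "ty": 95, "tz": 65, "turn": 0, "jaw": 140}, {"tx": -5, "ty": 60, "tz": 55, "turn": 0, "jaw": 140}, {"tx": 25, "ty": 20, "tz": 50, "turn": 0, "jaw": 140}, {"tx": 50, "ty": -20, "tz": 40, "turn": 0, "jaw": 140}, {"tx": 75, "ty": -60, "tz": 40, "turn": 0, "jaw": 140}, {"tx": 75, "ty": -60, "tz": 40, "turn": 0, "jaw": 140}]'

```text
time_s: 12.85
tcp_pos: [-0.0345, 0.1568, 0.0636]
eef_rot: [0.721, 0.019, 0.656, -0.224]
contact_force: [0.2, 0.2, -0.4]
grip_width: 0.0397
```

```bash
python3 st.py 1.1 .32 .13 .08 0.0
```

```text
12.85 [-0.0345  0.1568  0.0636] [ 1.498  0.245  2.377 -0.083  0.821  1.914] F [ 0.2  0.2 -0.4] w 0.0397
[[ 0.039  0.348  0.937]
 [-0.298  0.899 -0.322]
 [-0.954 -0.266  0.139]]
tilt deg 17.48 dir az -82.5
out [-106.  167.   69.] in [ 77. -29.  17.]
```

Call:
arm_command --steps '[{"tx": -35, "ty": 50, "tz": 25, "turn": 0, "jaw": 140}, {"tx": -70, "ty": 95, "tz": 45, "turn": 0, "jaw": 140}, {"tx": -95, "ty": 140, "tz": 60, "turn": 0, "jaw": 140}, {"tx": -106, "ty": 167, "tz": 69, "turn": 0, "jaw": 140}, {"tx": -75, "ty": 130, "tz": 65, "turn": 0, "jaw": 140}, {"tx": -40, "ty": 90, "tz": 60, "turn": 0, "jaw": 140}, {"tx": -5, "ty": 55, "tz": 50, "turn": 0, "jaw": 140}, {"tx": 25, "ty": 15, "tz": 45, "turn": 0, "jaw": 140}, {"tx": 55, "ty": -25, "tz": 40, "turn": 0, "jaw": 140}, {"tx": 82, "ty": -65, "tz": 35, "turn": 0, "jaw": 140}, {"tx": 82, "ty": -65, "tz": 35, "turn": 0, "jaw": 140}]'

```text
time_s: 13.95
tcp_pos: [-0.0249, 0.1535, 0.054]
eef_rot: [0.723, 0.007, 0.65, -0.235]
contact_force: [-0.3, 0.0, 0.4]
grip_width: 0.0393
```

```bash
python3 st.py 1.1 .32 .13 .08 0.0
```

```text
13.95 [-0.0249  0.1535  0.054 ] [ 1.473  0.296  2.377 -0.106  0.803  1.909] F [-0.3  0.   0.4] w 0.0393
[[ 0.044  0.349  0.936]
 [-0.33   0.889 -0.316]
 [-0.943 -0.295  0.155]]
tilt deg 19.46 dir az -82.4
out [-121.  160.   62.] in [ 68. -29.   7.]
```

Call:
arm_command --steps '[{"tx": -40, "ty": 50, "tz": 25, "turn": 0, "jaw": 140}, {"tx": -75, "ty": 95, "tz": 45, "turn": 0, "jaw": 140}, {"tx": -105, "ty": 135, "tz": 60, "turn": 0, "jaw": 140}, {"tx": -121, "ty": 160, "tz": 65, "turn": 0, "jaw": 140}, {"tx": -90, "ty": 125, "tz": 60, "turn": 0, "jaw": 140}, {"tx": -55, "ty": 85, "tz": 55, "turn": 0, "jaw": 140}, {"tx": -20, "ty": 50, "tz": 50, "turn": 0, "jaw": 140}, {"tx": 15, "ty": 10, "tz": 45, "turn": 0, "jaw": 140}, {"tx": 45, "ty": -30, "tz": 40, "turn": 0, "jaw": 140}, {"tx": 72, "ty": -70, "tz": 35, "turn": 0, "jaw": 140}, {"tx": 72, "ty": -70, "tz": 35, "turn": 0, "jaw": 140}]'

```text
time_s: 15.05
tcp_pos: [-0.0157, 0.1441, 0.0555]
eef_rot: [0.724, -0.004, 0.645, -0.246]
contact_force: [0.5, 0.4, 0.1]
grip_width: 0.0395
```

```bash
python3 st.py 1.1 .32 .13 .08 0.0
```

```text
15.05 [-0.0157  0.1441  0.0555] [ 1.445  0.307  2.377 -0.126  0.824  1.898] F [0.5 0.4 0.1] w 0.0395
[[ 0.048  0.35   0.935]
 [-0.361  0.879 -0.311]
 [-0.931 -0.323  0.169]]
tilt deg 21.38 dir az -82.5
out [-127.  162.   52.] in [ 66. -22.  -5.]
```

Call:
arm_command --steps '[{"tx": -40, "ty": 50, "tz": 20, "turn": 0, "jaw": 140}, {"tx": -75, "ty": 95, "tz": 35, "turn": 0, "jaw": 140}, {"tx": -105, "ty": 135, "tz": 45, "turn": 0, "jaw": 140}, {"tx": -127, "ty": 162, "tz": 50, "turn": 0, "jaw": 140}, {"tx": -95, "ty": 130, "tz": 48, "turn": 0, "jaw": 140}, {"tx": -60, "ty": 95, "tz": 45, "turn": 0, "jaw": 140}, {"tx": -25, "ty": 60, "tz": 40, "turn": 0, "jaw": 140}, {"tx": 10, "ty": 20, "tz": 35, "turn": 0, "jaw": 140}, {"tx": 40, "ty": -20, "tz": 30, "turn": 0, "jaw": 140}, {"tx": 72, "ty": -60, "tz": 30, "turn": 0, "jaw": 140}, {"tx": 72, "ty": -60, "tz": 30, "turn": 0, "jaw": 140}]'

```text
time_s: 16.15
tcp_pos: [-0.009, 0.1375, 0.0508]
eef_rot: [0.725, -0.016, 0.639, -0.257]
contact_force: [-0.3, 0.5, 0.4]
grip_width: 0.0396
```

```bash
python3 st.py 1.1 .32 .13 .08 0.0
```

```text
16.15 [-0.009   0.1375  0.0508] [ 1.428  0.341  2.377 -0.145  0.823  1.897] F [-0.3  0.5  0.4] w 0.0396
[[ 0.05   0.351  0.935]
 [-0.393  0.868 -0.305]
 [-0.918 -0.352  0.182]]
tilt deg 23.33 dir az -82.7
out [-138.  160.   46.] in [ 60. -18. -14.]
```

Call:
arm_command --steps '[{"tx": -40, "ty": 50, "tz": 20, "turn": 0, "jaw": 140}, {"tx": -80, "ty": 95, "tz": 35, "turn": 0, "jaw": 140}, {"tx": -115, "ty": 130, "tz": 45, "turn": 0, "jaw": 140}, {"tx": -138, "ty": 160, "tz": 46, "turn": 0, "jaw": 140}, {"tx": -105, "ty": 130, "tz": 46, "turn": 0, "jaw": 140}, {"tx": -70, "ty": 95, "tz": 42, "turn": 0, "jaw": 140}, {"tx": -35, "ty": 60, "tz": 36, "turn": 0, "jaw": 140}, {"tx": 0, "ty": 25, "tz": 30, "turn": 0, "jaw": 140}, {"tx": 35, "ty": -15, "tz": 25, "turn": 0, "jaw": 140}, {"tx": 66, "ty": -55, "tz": 20, "turn": 0, "jaw": 140}, {"tx": 66, "ty": -55, "tz": 20, "turn": 0, "jaw": 140}]'

```text
time_s: 17.25
tcp_pos: [-0.0099, 0.1307, 0.0442]
eef_rot: [0.725, -0.028, 0.634, -0.268]
contact_force: [-0.3, 0.5, -0.7]
grip_width: 0.039
```

```bash
python3 st.py
```

```text
17.25 [-0.0099  0.1307  0.0442] [ 1.437  0.384  2.377 -0.151  0.815  1.914] F [-0.3  0.5 -0.7] w 0.039
[[ 0.053  0.353  0.934]
 [-0.424  0.855 -0.299]
 [-0.904 -0.38   0.195]]
tilt deg 25.3 dir az -82.9
```

```bash
python3 st.py .8 .28 .14 .08 0.0
```

```text
17.25 [-0.0099  0.1307  0.0442] [ 1.437  0.384  2.377 -0.151  0.815  1.914] F [-0.3  0.5 -0.7] w 0.039
[[ 0.053  0.353  0.934]
 [-0.424  0.855 -0.299]
 [-0.904 -0.38   0.195]]
tilt deg 25.3 dir az -82.9
out [-128.  119.  129.] in [52.  1. 14.]
```

Call:
arm_command --steps '[{"tx": -40, "ty": 40, "tz": 25, "turn": 0, "jaw": 140}, {"tx": -80, "ty": 80, "tz": 50, "turn": 0, "jaw": 140}, {"tx": -110, "ty": 105, "tz": 80, "turn": 0, "jaw": 140}, {"tx": -128, "ty": 119, "tz": 110, "turn": 0, "jaw": 140}, {"tx": -128, "ty": 119, "tz": 129, "turn": 0, "jaw": 140}, {"tx": -128, "ty": 119, "tz": 129, "turn": 0, "jaw": 140}, {"tx": -95, "ty": 90, "tz": 105, "turn": 0, "jaw": 140}, {"tx": -60, "ty": 65, "tz": 80, "turn": 0, "jaw": 140}, {"tx": -25, "ty": 40, "tz": 60, "turn": 0, "jaw": 140}, {"tx": 10, "ty": 15, "tz": 35, "turn": 0, "jaw": 140}, {"tx": 45, "ty": -10, "tz": 10, "turn": 0, "jaw": 140}, {"tx": 61, "ty": -34, "tz": 0, "turn": 0, "jaw": 140}, {"tx": 61, "ty": -34, "tz": 0, "turn": 0, "jaw": 140}]'

```text
time_s: 18.55
tcp_pos: [-0.0277, 0.1269, 0.018]
eef_rot: [0.727, -0.042, 0.626, -0.279]
contact_force: [-1.0, -0.5, -0.1]
grip_width: 0.0397
```

```bash
python3 st.py .8 .28 .14 .05 0.0
```

```text
18.55 [-0.0277  0.1269  0.018 ] [ 1.509  0.495  2.377 -0.13   0.746  1.972] F [-1.  -0.5 -0.1] w 0.0397
[[ 0.06   0.352  0.934]
 [-0.457  0.841 -0.288]
 [-0.887 -0.41   0.212]]
tilt deg 27.47 dir az -82.5
out [-154.  114.  152.] in [ 36. -24.  21.]
```

```bash
cat > clr.py <<'E'
from h import *
from scipy.spatial.transform import Rotation as Ro
def Rm():
    q=monitor.get_state()["eef_rot"]; return Ro.from_quat([*q[1:],q[0]]).as_matrix()
def boxpts(x,y,z,n=15):
    g=np.meshgrid(np.linspace(*x,n),np.linspace(*y,n),np.linspace(*z,n)); return np.stack([a.ravel() for a in g],1)
def nest(M,w,zt,push):
    # bottle centre rel TCP found by minimising along push with both fingers touching
    L=boxpts((-.075,0),(-.01,.01),(-w-.0135,-w))@M.T; Rr=boxpts((-.075,0),(-.01,.01),(w,w+.0135))@M.T
    B=boxpts((-.2,-.08),(-.0375,.0375),(-.089,.089),31)@M.T; B=B[B[:,2]+zt<.196]
    # find c with dist to both =.03
    from scipy.optimize import least_squares
    d=lambda P,c:np.min(np.hypot(P[:,0]-c[0],P[:,1]-c[1]))
    f=lambda c:[d(L,c)-.03,d(Rr,c)-.03]
    p=np.array([np.cos(push),np.sin(push)])
    r=least_squares(f,p*.036,diff_step=1e-3)
    c=r.x; i=[np.argmin(np.hypot(P[:,0]-c[0],P[:,1]-c[1])) for P in(L,Rr)]
    hs=[P[k,2]+zt for P,k in zip((L,Rr),i)]
    az=[np.degrees(np.arctan2(c[1]-P[k,1],c[0]-P[k,0])) for P,k in zip((L,Rr),i)]
    low=min(L[:,2].min(),Rr[:,2].min())+zt
    return c,r.cost,hs,az,d(B,c)-.03,low
if __name__=="__main__":
    M0=Rm()
    for turn in(0,-5,-10,-15,-20):
        M=M0@Ro.from_euler('x',turn,degrees=True).as_matrix()
        for w in(.012,.015,.018):
            c,k,h,az,cl,low=nest(M,w,.02,np.radians(-100))
            print(turn,w,"c",(c*1e3).round(1),"h",np.round(np.array(h)*1e3,1),"az",np.round(az),"bodyclr",round(cl*1e3,1),"low",round(low*1e3,1),"jawaz",np.degrees(np.arctan2(M[1,2],M[0,2])).round(1))
E
python3 clr.py
```

```text
0 0.012 c [-11.7 -34.8] h [21.6 26.6] az [ -84. -130.] bodyclr 6.2 low 10.5 jawaz -17.1
0 0.015 c [-11.2 -33.4] h [20.9 27.3] az [ -78. -136.] bodyclr 4.8 low 9.9 jawaz -17.1
0 0.018 c [-10.7 -31.6] h [20.3 27.9] az [ -71. -143.] bodyclr 2.9 low 9.2 jawaz -17.1
-5 0.012 c [ -8.7 -35.6] h [22.2 26.4] az [ -79. -126.] bodyclr 7.6 low 11.3 jawaz -12.5
-5 0.015 c [ -8.4 -34.1] h [21.6 26.9] az [ -73. -132.] bodyclr 6.1 low 10.7 jawaz -12.5
-5 0.018 c [ -7.9 -32.3] h [21.1 27.4] az [ -66. -139.] bodyclr 4.2 low 10.2 jawaz -12.5
-10 0.012 c [ -5.7 -36.1] h [22.8 26.1] az [ -75. -121.] bodyclr 8.5 low 12.1 jawaz -8.0
-10 0.015 c [ -5.5 -34.6] h [22.3 26.5] az [ -68. -128.] bodyclr 7.0 low 11.7 jawaz -8.0
-10 0.018 c [ -5.2 -32.7] h [21.9 26.9] az [ -62. -134.] bodyclr 5.1 low 11.3 jawaz -8.0
-15 0.012 c [ -2.7 -36.3] h [23.3 25.7] az [ -70. -117.] bodyclr 9.3 low 13.0 jawaz -3.5
-15 0.015 c [ -2.6 -34.8] h [23. 26.] az [ -64. -123.] bodyclr 7.8 low 12.7 jawaz -3.5
-15 0.018 c [ -2.4 -32.9] h [22.7 26.3] az [ -57. -130.] bodyclr 5.9 low 12.4 jawaz -3.5
-20 0.012 c [  0.4 -36.4] h [23.9 25.3] az [ -65. -113.] bodyclr 9.8 low 13.9 jawaz 1.0
-20 0.015 c [  0.3 -34.9] h [23.7 25.5] az [ -59. -119.] bodyclr 8.2 low 13.8 jawaz 1.0
-20 0.018 c [  0.3 -32.9] h [23.5 25.6] az [ -52. -126.] bodyclr 6.3 low 13.6 jawaz 1.0
```

```bash
cat > wp.py <<'E'
import sys
from h import *
from clr import Rm
M=Rm(); s=monitor.get_state(); p=s["tcp_pos"]
for a in sys.argv[1:]:
    t=np.array(list(map(float,a.split(",")))); print(a,(M.T@(t-p)*1000).round(0))
E
python3 wp.py .03,.25,.12 .08,.36,.2 .25,.42,.2 .45,.42,.2 .64,.37,.2
```

```text
.03,.25,.12 [-143.   82.   40.]
.08,.36,.2 [-262.  159.   72.]
.25,.42,.2 [-279.  270.  213.]
.45,.42,.2 [-267.  340.  400.]
.64,.37,.2 [-233.  365.  592.]
```

Call:
arm_command --steps '[{"tx": -45, "ty": 15, "tz": 10, "turn": 0, "jaw": 168}, {"tx": -90, "ty": 40, "tz": 20, "turn": 0, "jaw": 168}, {"tx": -130, "ty": 65, "tz": 30, "turn": 0, "jaw": 168}, {"tx": -170, "ty": 95, "tz": 45, "turn": 0, "jaw": 168}, {"tx": -210, "ty": 125, "tz": 60, "turn": 0, "jaw": 168}, {"tx": -250, "ty": 150, "tz": 70, "turn": 0, "jaw": 168}, {"tx": -265, "ty": 185, "tz": 100, "turn": 0, "jaw": 168}, {"tx": -270, "ty": 215, "tz": 135, "turn": 0, "jaw": 168}, {"tx": -275, "ty": 245, "tz": 175, "turn": 0, "jaw": 168}, {"tx": -279, "ty": 270, "tz": 213, "turn": -3, "jaw": 168}, {"tx": -277, "ty": 285, "tz": 258, "turn": -6, "jaw": 168}, {"tx": -275, "ty": 303, "tz": 303, "turn": -10, "jaw": 168}, {"tx": -270, "ty": 320, "tz": 348, "turn": -10, "jaw": 168}, {"tx": -267, "ty": 340, "tz": 395, "turn": -10, "jaw": 168}, {"tx": -260, "ty": 348, "tz": 440, "turn": -10, "jaw": 168}, {"tx": -250, "ty": 355, "tz": 488, "turn": -10, "jaw": 168}, {"tx": -242, "ty": 360, "tz": 535, "turn": -10, "jaw": 168}, {"tx": -233, "ty": 365, "tz": 580, "turn": -10, "jaw": 168}, {"tx": -233, "ty": 365, "tz": 592, "turn": -10, "jaw": 168}, {"tx": -233, "ty": 365, "tz": 592, "turn": -10, "jaw": 168}]'

```text
time_s: 20.55
tcp_pos: [0.6406, 0.3676, 0.1996]
eef_rot: [0.72, -0.105, 0.649, -0.224]
contact_force: [-1.4, 0.1, 0.3]
grip_width: 0.0298
```

```bash
python3 st.py; python3 wp.py .64,.335,.06 .64,.335,.016
python3 - <<'E'
from h import *
c=capture("scene"); save(c,"scene2")
E
```

```text
20.55 [0.6406 0.3676 0.1996] [ 0.636  0.737  0.998 -0.416  1.65   0.829] F [-1.4  0.1  0.3] w 0.0298
[[ 0.057  0.187  0.981]
 [-0.459  0.877 -0.141]
 [-0.887 -0.442  0.136]]
tilt deg 27.54 dir az -82.9
.64,.335,.06 [139.  33. -15.]
.64,.335,.016 [178.  52. -21.]
```

View pics/scene2.png

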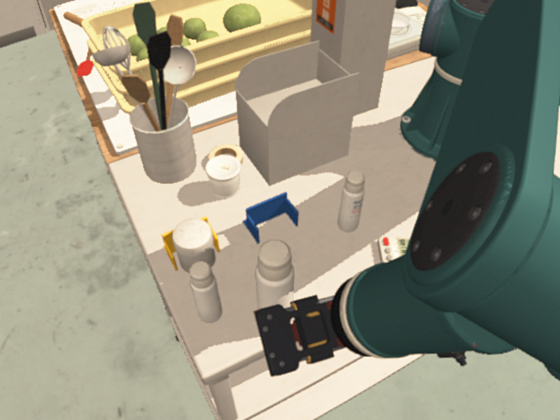

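Call:
arm_command --steps '[{"tx": 40, "ty": 15, "tz": -5, "turn": 0, "jaw": 168}, {"tx": 80, "ty": 25, "tz": -10, "turn": 0, "jaw": 168}, {"tx": 120, "ty": 35, "tz": -14, "turn": 0, "jaw": 168}, {"tx": 155, "ty": 45, "tz": -18, "turn": 0, "jaw": 168}, {"tx": 178, "ty": 52, "tz": -21, "turn": 0, "jaw": 168}, {"tx": 178, "ty": 52, "tz": -21, "turn": 0, "jaw": 168}]'

```text
time_s: 21.2
tcp_pos: [0.6329, 0.3345, 0.0122]
eef_rot: [0.717, -0.108, 0.651, -0.224]
contact_force: [-1.2, -0.2, -0.8]
grip_width: 0.03
```

```bash
python3 st.py
python3 - <<'E'
from clr import *
M=Rm(); print(nest(M,.015,.016,np.radians(-100)))
for n in("top","wrist"):
    c=capture(n); save(c,n+"3")
E
python3 wp.py .628,.295,.016  .622,.275,.016 .527,.145,.016
```

```text
21.2 [0.6329 0.3345 0.0122] [ 0.608  0.877  1.197 -0.433  1.336  0.937] F [-1.2 -0.2 -0.8] w 0.03
[[ 0.051  0.181  0.982]
 [-0.462  0.876 -0.137]
 [-0.885 -0.447  0.128]]
tilt deg 27.72 dir az -83.8
(array([-0.00541731, -0.03456016]), np.float64(2.605932641039931e-24), [np.float64(0.01855322843249161), np.float64(0.022390046265076104)], [np.float64(-68.23543358193812), np.float64(-127.69286180955591)], np.float64(0.007589226098286717), np.float64(0.007883385710260872))
.628,.295,.016 [ 19. -38.  -3.]
.622,.275,.016 [ 28. -57.  -6.]
.527,.145,.016 [  82. -188.  -81.]
```

View pics/top3.png

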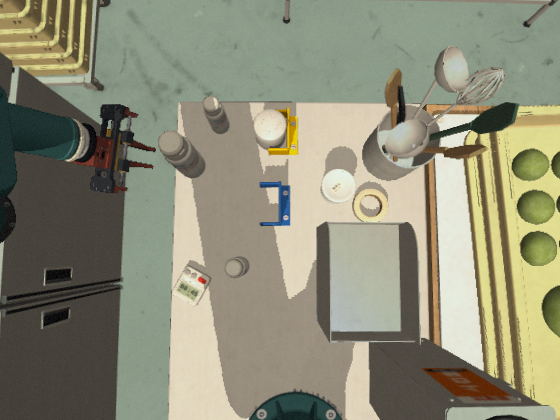

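View pics/wrist3.png

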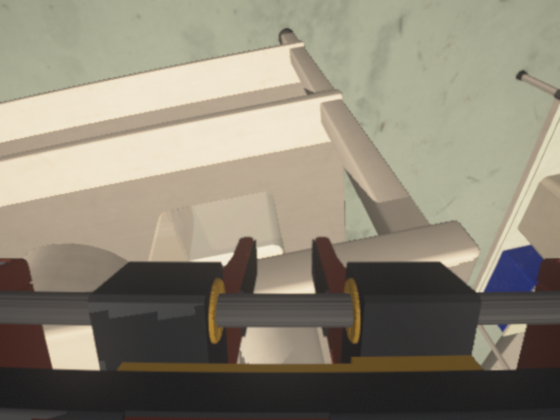

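Call:
arm_command --steps '[{"tx": 1, "ty": -10, "tz": -1, "turn": 0, "jaw": 168}, {"tx": 5, "ty": -18, "tz": -2, "turn": 0, "jaw": 168}, {"tx": 10, "ty": -26, "tz": -3, "turn": 0, "jaw": 168}, {"tx": 15, "ty": -34, "tz": -3, "turn": 0, "jaw": 168}, {"tx": 20, "ty": -41, "tz": -4, "turn": 0, "jaw": 168}, {"tx": 24, "ty": -48, "tz": -5, "turn": 0, "jaw": 168}, {"tx": 26, "ty": -53, "tz": -5, "turn": 0, "jaw": 168}, {"tx": 28, "ty": -57, "tz": -6, "turn": 0, "jaw": 168}, {"tx": 28, "ty": -57, "tz": -6, "turn": 0, "jaw": 168}, {"tx": 28, "ty": -57, "tz": -6, "turn": 0, "jaw": 168}]'

```text
time_s: 22.3
tcp_pos: [0.622, 0.2747, 0.0162]
eef_rot: [0.719, -0.106, 0.649, -0.223]
contact_force: [-0.4, 0.0, 0.4]
grip_width: 0.0302
```

```bash
python3 st.py; python3 wp.py  .56,.19,.015 .527,.145,.016
python3 - <<'E'
from h import *
c=capture("top"); save(c,"top4")
cv2.imwrite("pics/top4.png",cv2.resize(c["img"][90:235,110:310,::-1],None,fx=4,fy=4,interpolation=cv2.INTER_CUBIC))
c=capture("scene"); cv2.imwrite("pics/scene4.png",cv2.resize(c["img"][180:400,150:450,::-1],None,fx=2.5,fy=2.5))
E
```

```text
22.3 [0.622  0.2747 0.0162] [ 0.551  0.816  1.333 -0.461  1.24   0.929] F [-0.4  0.   0.4] w 0.0302
[[ 0.057  0.184  0.981]
 [-0.459  0.878 -0.138]
 [-0.887 -0.442  0.134]]
tilt deg 27.53 dir az -82.9
.56,.19,.015 [ 36. -85. -49.]
.527,.145,.016 [  54. -131.  -75.]
```

View pics/top4.png

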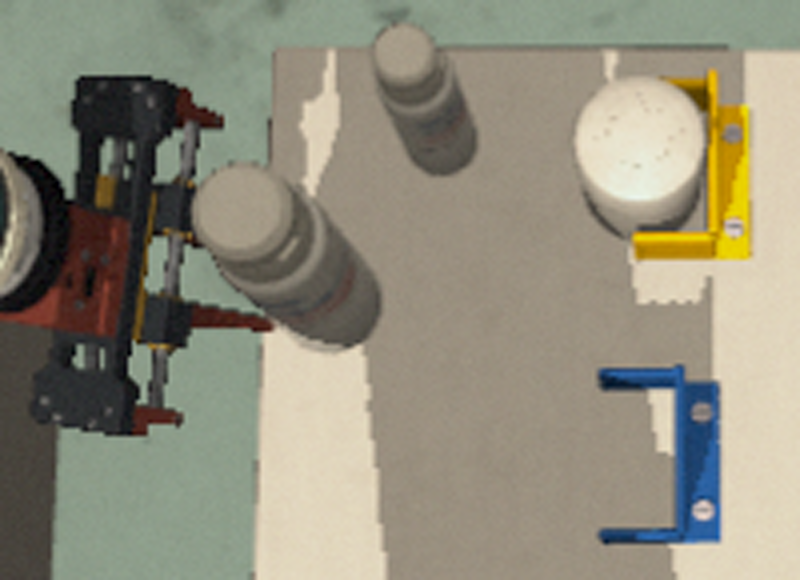

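View pics/scene4.png

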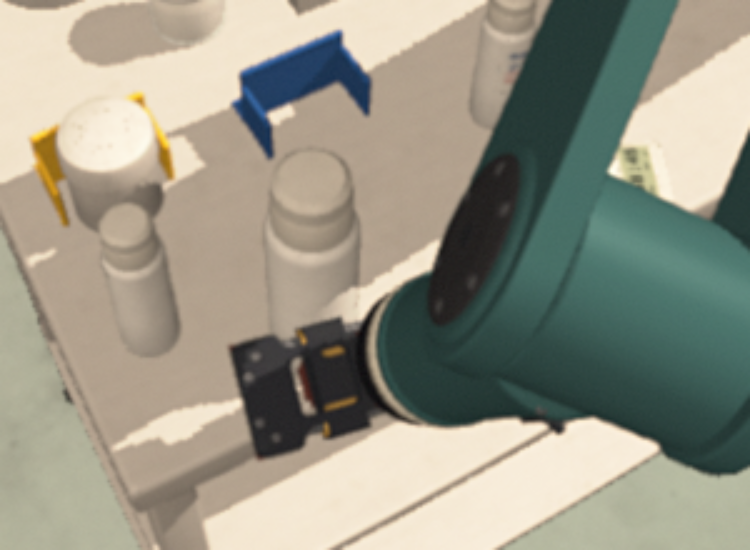

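Call:
arm_command --steps '[{"tx": 1, "ty": -3, "tz": -2, "turn": 0, "jaw": 168}, {"tx": 3, "ty": -7, "tz": -4, "turn": 0, "jaw": 168}, {"tx": 5, "ty": -12, "tz": -7, "turn": 0, "jaw": 168}, {"tx": 7, "ty": -17, "tz": -10, "turn": 0, "jaw": 168}, {"tx": 9, "ty": -22, "tz": -13, "turn": 0, "jaw": 168}, {"tx": 11, "ty": -27, "tz": -16, "turn": 0, "jaw": 168}, {"tx": 14, "ty": -32, "tz": -19, "turn": 0, "jaw": 168}, {"tx": 16, "ty": -37, "tz": -22, "turn": 0, "jaw": 168}, {"tx": 18, "ty": -42, "tz": -25, "turn": 0, "jaw": 168}, {"tx": 20, "ty": -47, "tz": -28, "turn": 0, "jaw": 168}, {"tx": 21, "ty": -50, "tz": -30, "turn": 0, "jaw": 168}, {"tx": 21, "ty": -50, "tz": -30, "turn": 0, "jaw": 168}]'

```text
time_s: 23.6
tcp_pos: [0.5838, 0.2248, 0.0156]
eef_rot: [0.719, -0.106, 0.65, -0.224]
contact_force: [-0.0, -0.2, -0.1]
grip_width: 0.0298
```

```bash
python3 st.py; python3 wp.py  .5305,.153,.016
python3 - <<'E'
from h import *
c=capture("top"); 
cv2.imwrite("pics/top5.png",cv2.resize(c["img"][90:235,110:310,::-1],None,fx=4,fy=4,interpolation=cv2.INTER_CUBIC))
E
```

```text
23.6 [0.5838 0.2248 0.0156] [ 0.518  0.754  1.492 -0.488  1.144  0.951] F [-0.  -0.2 -0.1] w 0.0298
[[ 0.056  0.183  0.981]
 [-0.459  0.877 -0.138]
 [-0.886 -0.443  0.134]]
tilt deg 27.57 dir az -83.0
.5305,.153,.016 [ 30. -73. -42.]
```

View pics/top5.png

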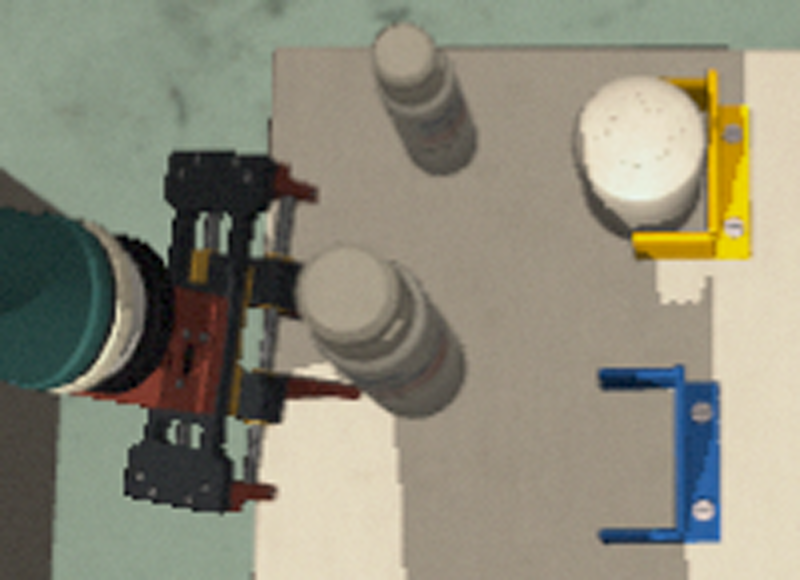

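Call:
arm_command --steps '[{"tx": 1, "ty": -3, "tz": -2, "turn": 0, "jaw": 168}, {"tx": 3, "ty": -8, "tz": -5, "turn": 0, "jaw": 168}, {"tx": 6, "ty": -14, "tz": -8, "turn": 0, "jaw": 168}, {"tx": 8, "ty": -20, "tz": -11, "turn": 0, "jaw": 168}, {"tx": 11, "ty": -26, "tz": -15, "turn": 0, "jaw": 168}, {"tx": 13, "ty": -32, "tz": -18, "turn": 0, "jaw": 168}, {"tx": 16, "ty": -38, "tz": -22, "turn": 0, "jaw": 168}, {"tx": 18, "ty": -44, "tz": -25, "turn": 0, "jaw": 168}, {"tx": 21, "ty": -50, "tz": -29, "turn": 0, "jaw": 168}, {"tx": 23, "ty": -56, "tz": -32, "turn": 0, "jaw": 168}, {"tx": 26, "ty": -62, "tz": -36, "turn": 0, "jaw": 168}, {"tx": 28, "ty": -68, "tz": -39, "turn": 0, "jaw": 168}, {"tx": 30, "ty": -73, "tz": -42, "turn": 0, "jaw": 168}, {"tx": 30, "ty": -73, "tz": -42, "turn": 0, "jaw": 168}]'

```text
time_s: 25.05
tcp_pos: [0.5297, 0.1518, 0.0156]
eef_rot: [0.718, -0.106, 0.65, -0.224]
contact_force: [0.2, 0.3, 0.7]
grip_width: 0.0298
```

```bash
python3 st.py; python3 wp.py  .528,.102,.016
python3 - <<'E'
from h import *
import pickle
c=capture("top"); pickle.dump(c,open("top6.pkl","wb"))
cv2.imwrite("pics/top6.png",cv2.resize(c["img"][100:240,150:310,::-1],None,fx=5,fy=5,interpolation=cv2.INTER_CUBIC))
c=capture("scene"); pickle.dump(c,open("scene6.pkl","wb"));cv2.imwrite("pics/scene6.png",cv2.resize(c["img"][160:360,150:400,::-1],None,fx=3,fy=3))
E
```

```text
25.05 [0.5297 0.1518 0.0156] [ 0.457  0.674  1.701 -0.542  1.01   0.979] F [0.2 0.3 0.7] w 0.0298
[[ 0.054  0.183  0.982]
 [-0.46   0.877 -0.138]
 [-0.886 -0.444  0.132]]
tilt deg 27.61 dir az -83.3
.528,.102,.016 [ 22. -44.   5.]
```

View pics/top6.png

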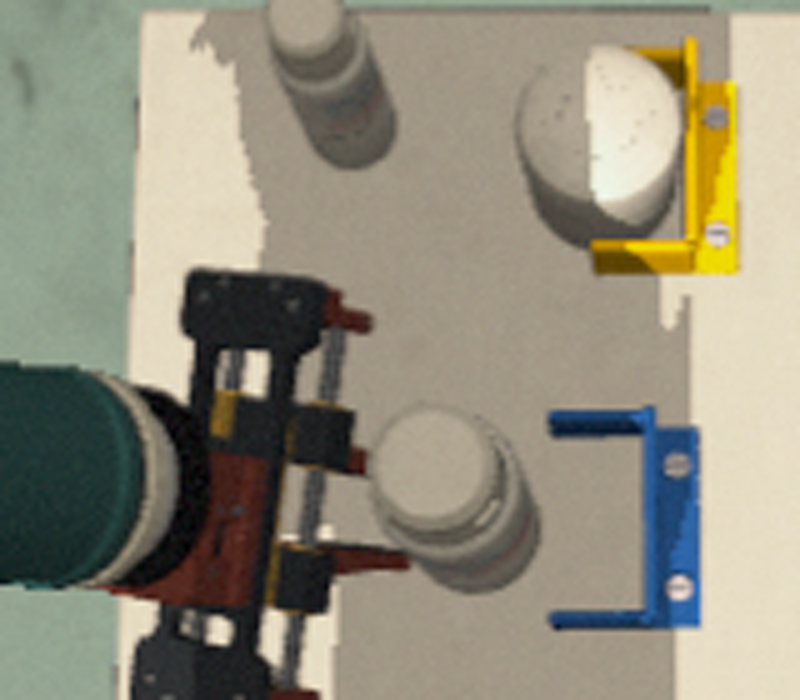

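View pics/scene6.png

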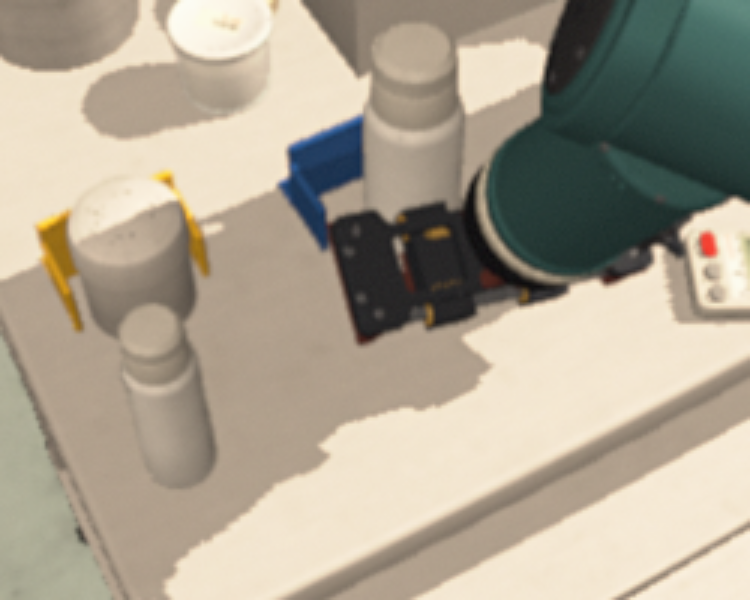

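Run:
```python
from h import *
import pickle
t=pickle.load(open("top6.pkl","rb"));s=pickle.load(open("scene6.pkl","rb"))
print(onz(t,[(150+433.5/5-.5,100+468.5/5-.5)],.196),onz(s,[(150+413.5/3-.5,160+57/3-.5)],.196))
P=lambda x,y:(150+x/5-.5,100+y/5-.5)
print(onz(t,[P(551,434),P(551,614),P(645,434),P(645,614)],.045))
```

```text
[[0.52397239 0.1162528  0.196     ]] [[0.52864316 0.12256265 0.196     ]]
[[0.56261189 0.08183925 0.045     ]
 [0.48412998 0.08095591 0.045     ]
 [0.56285764 0.04096189 0.045     ]
 [0.48440125 0.04047863 0.045     ]]
```

Call:
arm_command --steps '[{"tx": 2, "ty": -4, "tz": 0, "turn": 0, "jaw": 168}, {"tx": 4, "ty": -9, "tz": 1, "turn": 0, "jaw": 168}, {"tx": 7, "ty": -14, "tz": 1, "turn": 0, "jaw": 168}, {"tx": 9, "ty": -19, "tz": 2, "turn": 0, "jaw": 168}, {"tx": 12, "ty": -24, "tz": 3, "turn": 0, "jaw": 168}, {"tx": 14, "ty": -29, "tz": 3, "turn": 0, "jaw": 168}, {"tx": 16, "ty": -33, "tz": 4, "turn": 0, "jaw": 168}, {"tx": 18, "ty": -36, "tz": 4, "turn": 0, "jaw": 168}, {"tx": 19, "ty": -38, "tz": 4, "turn": 0, "jaw": 168}, {"tx": 19, "ty": -38, "tz": 4, "turn": 0, "jaw": 168}]'

```text
time_s: 26.15
tcp_pos: [0.5285, 0.1096, 0.0163]
eef_rot: [0.719, -0.106, 0.65, -0.224]
contact_force: [0.7, 0.4, 1.1]
grip_width: 0.03
```

```bash
python3 st.py; python3 wp.py  .528,.099,.016
```

```text
26.15 [0.5285 0.1096 0.0163] [ 0.393  0.654  1.756 -0.577  0.958  0.956] F [0.7 0.4 1.1] w 0.03
[[ 0.055  0.184  0.981]
 [-0.46   0.877 -0.138]
 [-0.886 -0.444  0.133]]
tilt deg 27.6 dir az -83.2
.528,.099,.016 [ 5. -9.  1.]
```

Call:
arm_command --steps '[{"tx": 1, "ty": -2, "tz": 0, "turn": 0, "jaw": 168}, {"tx": 2, "ty": -4, "tz": 0, "turn": 0, "jaw": 168}, {"tx": 3, "ty": -6, "tz": 1, "turn": 0, "jaw": 168}, {"tx": 3, "ty": -6, "tz": 1, "turn": 0, "jaw": 168}]'

```text
time_s: 26.55
tcp_pos: [0.5286, 0.1034, 0.0162]
eef_rot: [0.719, -0.105, 0.65, -0.224]
contact_force: [-1.1, 5.8, 0.8]
grip_width: 0.0302
```

```bash
python3 st.py
python3 - <<'E'
from h import *
import pickle
c=capture("top"); pickle.dump(c,open("top7.pkl","wb"))
cv2.imwrite("pics/top7.png",cv2.resize(c["img"][100:240,150:310,::-1],None,fx=5,fy=5,interpolation=cv2.INTER_CUBIC))
E
```

```text
26.55 [0.5286 0.1034 0.0162] [ 0.382  0.65   1.763 -0.581  0.949  0.951] F [-1.1  5.8  0.8] w 0.0302
[[ 0.055  0.184  0.981]
 [-0.459  0.878 -0.139]
 [-0.887 -0.442  0.133]]
tilt deg 27.51 dir az -83.1
```

View pics/top7.png

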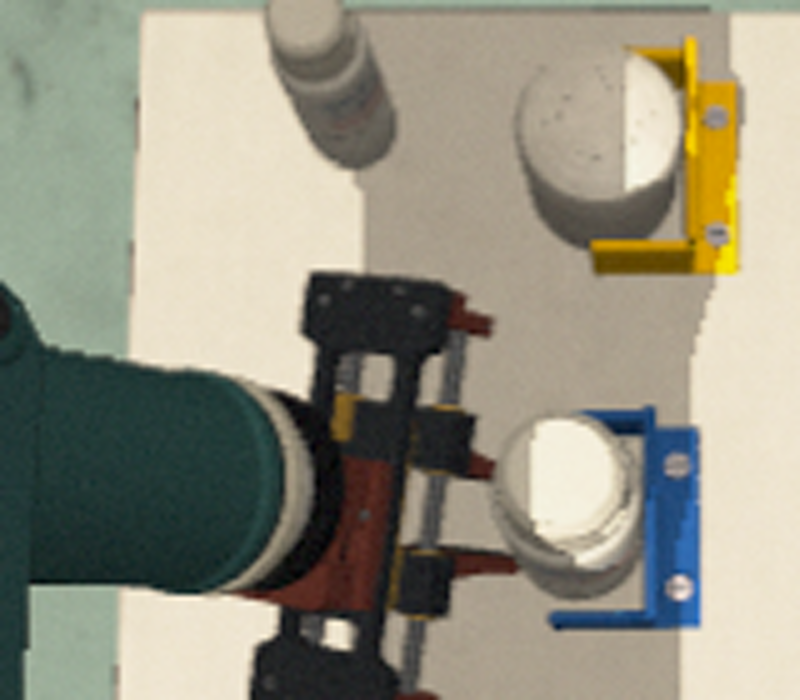

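Call:
arm_command --steps '[{"tx": 0, "ty": -1, "tz": 0, "turn": 0, "jaw": 168}, {"tx": 1, "ty": -2, "tz": 0, "turn": 0, "jaw": 168}]'

```text
time_s: 26.8
tcp_pos: [0.5287, 0.103, 0.016]
eef_rot: [0.719, -0.104, 0.65, -0.223]
contact_force: [-3.2, 11.8, 5.3]
grip_width: 0.0296
```

```bash
python3 st.py
```

```text
26.8 [0.5287 0.103  0.016 ] [ 0.38   0.649  1.766 -0.58   0.944  0.95 ] F [-3.2 11.8  5.3] w 0.0296
[[ 0.057  0.185  0.981]
 [-0.456  0.879 -0.14 ]
 [-0.888 -0.439  0.134]]
tilt deg 27.33 dir az -82.9
```

Call:
arm_command --steps '[{"tx": -1, "ty": 2, "tz": 0, "turn": 0, "jaw": 168}, {"tx": -2, "ty": 4, "tz": -1, "turn": 0, "jaw": 168}, {"tx": -5, "ty": 9, "tz": -1, "turn": 0, "jaw": 168}, {"tx": -9, "ty": 18, "tz": -3, "turn": 0, "jaw": 168}, {"tx": -18, "ty": 35, "tz": -6, "turn": 0, "jaw": 168}, {"tx": -32, "ty": 62, "tz": -10, "turn": 0, "jaw": 168}, {"tx": -46, "ty": 88, "tz": -14, "turn": 0, "jaw": 168}, {"tx": -66, "ty": 125, "tz": -20, "turn": 0, "jaw": 168}, {"tx": -85, "ty": 160, "tz": -26, "turn": 0, "jaw": 168}, {"tx": -85, "ty": 160, "tz": -26, "turn": 0, "jaw": 168}, {"tx": -85, "ty": 160, "tz": -26, "turn": 0, "jaw": 168}]'

```text
time_s: 27.9
tcp_pos: [0.5277, 0.2872, 0.0175]
eef_rot: [0.72, -0.105, 0.65, -0.222]
contact_force: [-0.6, -0.8, 0.3]
grip_width: 0.0301
```

```bash
python3 st.py
python3 - <<'E'
from h import *
import pickle
c=capture("top"); pickle.dump(c,open("top8.pkl","wb"))
cv2.imwrite("pics/top8.png",cv2.resize(c["img"][90:310,150:400,::-1],None,fx=3,fy=3,interpolation=cv2.INTER_CUBIC))
c=capture("scene"); pickle.dump(c,open("scene8.pkl","wb"));cv2.imwrite("pics/scene8.png",cv2.resize(c["img"][140:340,150:400,::-1],None,fx=3,fy=3,interpolation=cv2.INTER_CUBIC))
E
```

```text
27.9 [0.5277 0.2872 0.0175] [ 0.638  0.744  1.506 -0.448  1.178  1.043] F [-0.6 -0.8  0.3] w 0.0301
[[ 0.058  0.183  0.981]
 [-0.456  0.879 -0.138]
 [-0.888 -0.439  0.134]]
tilt deg 27.36 dir az -82.8
```

View pics/top8.png

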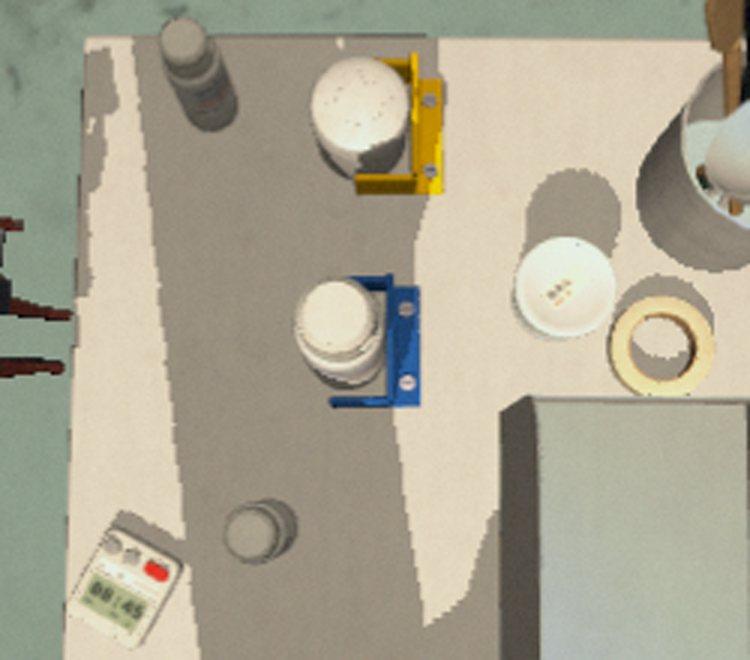

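View pics/scene8.png

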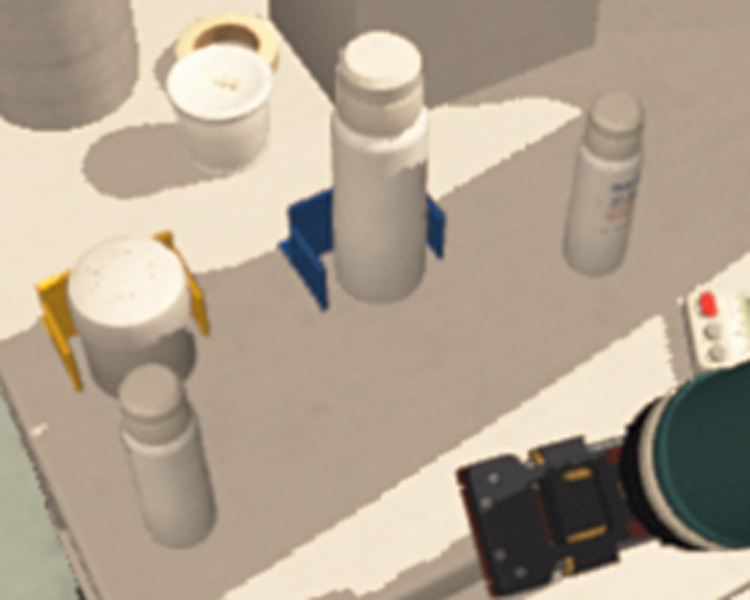

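Run:
```python
from h import *
import pickle
t=pickle.load(open("top8.pkl","rb"));s=pickle.load(open("scene8.pkl","rb"));w=pickle.load(open("top0.pkl","rb"))
print(onz(t,[(150+337/3-.5,90+316/3-.5)],.196),onz(s,[(150+380.5/3-.5,140+62/3-.5)],.196))
d=np.abs(t["img"].astype(int)-w["img"]).max(2)
# tub, tape, timer, shaker regions: overlay side by side
a=np.vstack([np.hstack([im["img"][y:y+70,x:x+90] for x,y in((320,165),(165,255),(240,95))]) for im in(w,t)])
cv2.imwrite("pics/cmp.png",cv2.resize(a[:,:,::-1],None,fx=2.8,fy=2.8))
# bottle edge overlay at home hypothesis
img=t["img"][:,:,::-1].copy(); th=np.linspace(0,2*np.pi,200)
img=cv2.resize(img,None,fx=1,fy=1)
big=cv2.resize(img[150:250,220:320],None,fx=6,fy=6,interpolation=cv2.INTER_CUBIC)
def dr(P,col):
    u=proj(t,P); u=((u-[220,150]+.5)*6-.5).astype(int); cv2.polylines(big,[u.reshape(-1,1,2)],False,col,1)
for r,z in((.03,0),(.03,.165)): dr(np.c_[.5235+r*np.cos(th),.0685+r*np.sin(th),0*th+z],(0,0,255))
dr([(.4815,.0815,.045),(.4815,.0385,.045),(.5635,.0385,.045),(.5635,.0815,.045)],(0,255,0))
cv2.imwrite("pics/ov.png",big)
```

```text
[[0.52131799 0.07073399 0.196     ]] [[0.52323596 0.07555544 0.196     ]]
```

View pics/ov.png

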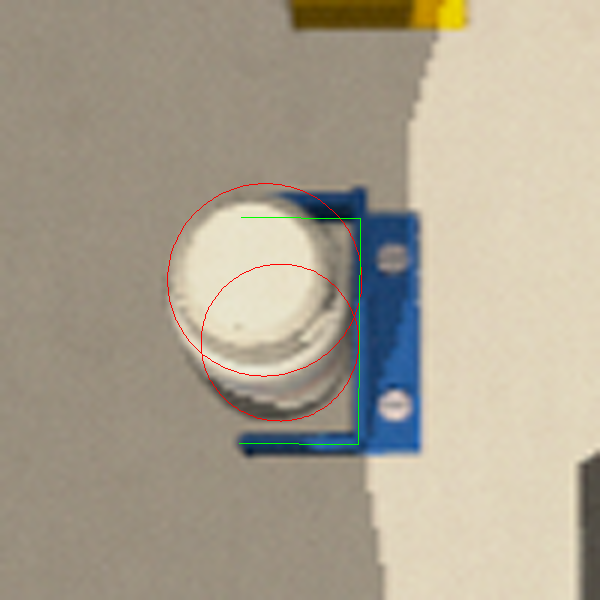

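View pics/cmp.png

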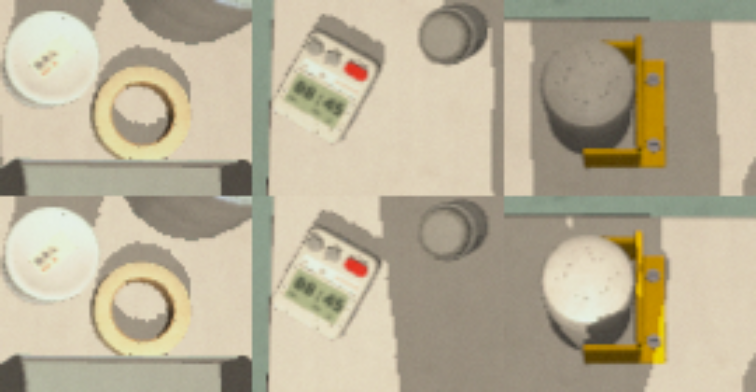

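Run:
```python
from h import *
import pickle
a,b=[pickle.load(open(f,"rb"))["img"] for f in("top7.pkl","top8.pkl")]
big=np.hstack([cv2.resize(i[170:230,235:300,::-1],None,fx=6,fy=6,interpolation=cv2.INTER_CUBIC) for i in(a,b)])
cv2.imwrite("pics/c78.png",big)
A,B=[cv2.Canny(i[175:225,262:285],30,90) for i in(a,b)]
for k in(0,1,2):
    A,B=[i[180:225,266:284,k].astype(np.float32) for i in(a,b)]
    print(cv2.phaseCorrelate(A,B))
```

```text
((-0.04426300800408711, 0.31988364217113485), 0.9288877340010655)
((-0.0483089139057018, 0.3192004220665545), 0.9823254814854374)
((-0.1832108239956689, 0.27771802575935567), 0.9859561684690876)
```

View pics/c78.png

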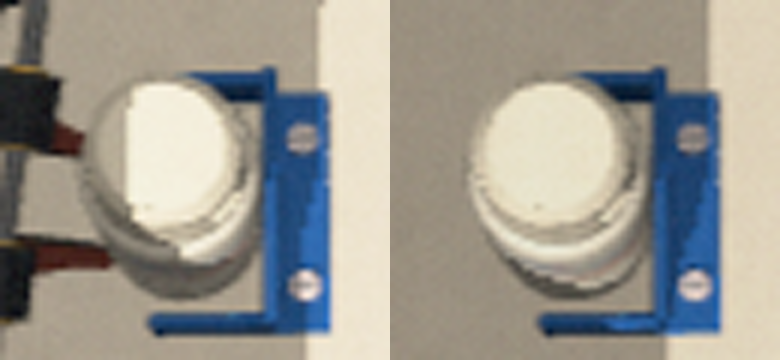

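```bash
python3 -c "
from h import *
print(sign_off(), monitor.get_state()['time_s'])"
```

```text
the job is handed in; nothing more can be done
the job is handed in; nothing more can be done
```

The bottle is standing fully home in the blue bay, the gripper has drawn back clear of it, and I handed the job in at about 28 s of the 56 s allowed.

**How it was done:** with the tool straight down, the gripper body would have hit the tall bottle before the fingertips. I tilted the tool about 27° by repeatedly commanding poses past the arm's inner reach limit. I then pushed the bottle with the two fingertips set 30 mm apart, about 20 mm above the table. It went first diagonally, then straight into the bay.

**Last checks:**
- **Against the plate:** the push force rose to 11.8 N and the gripper stopped moving forward, so the bottle was pressed against the back plate.
- **After drawing back:** top-camera pictures show the bottle upright, within about 0.5 mm of where it sat while pressed at 5.8 N.
- **Position:** the top camera puts it about 2–3 mm from my estimate of the home point. The scene camera puts it about 8 mm short along y. That camera has read a few mm higher in y than the top camera all along (4–6 mm), so I went by the top camera and the contact force.
- **Other things:** before-and-after pictures show no visible change in the shaker, tub, tape or timer.

**One thing went wrong:** while I was working up the tilt, the fingertips pressed on the bare table near the base. The force read about 100 N at the end of that move, against the 120 N wrist limit; any higher peak during the move was not recorded. I lifted off at once, nothing was moved, and the later force readings were normal.

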